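# Dispense a vial and load it into the vial reader

### The job

Push the dispenser's red plunger fully home once and let it spring back, so that one vial slides into the tipping chute; then tilt the joystick towards the side on which the blue cradle lies, keep it over until the vial has rolled into the blue cradle, and let the stick return to centre. Pick the vial up, lay it in the black saddle of the reader's carriage, let go, and push the carriage fully shut, without disturbing the other things on the bench.

Things in the scene. Friction and masses are not known exactly. Their poses are not given: they have to be found in the camera images.
- dispenser: White vial dispenser fixed to the bench. Origin on the bench under the middle of its magazine; x points along its length from the red plunger (rear, nearest the robot) to the tipping chute (front), y to its left, z up. The magazine is a clear upright box 68 x 32 mm, its floor 80 mm and its top 152 mm above the bench, its rear wall's outer face at x = -34 mm, with three vials lying in a stack along x; the lowest can leave through the front.
- plunger (a joint): Travel of the sprung plunger along the dispenser's +x, in m: 0 = out (rest), 0.070 = fully home against its stop. The return spring pushes back with about 2 N at rest and 6 N fully home, plus 1.5 N per 0.1 m/s of speed; when let go it returns to 0 and the next vial sinks behind it. Only a full stroke (0.066 or more) clears the vial from the magazine.
- plunger_pad (a point): Middle of the rear face of the plunger's red paddle (8 thick, 50 wide, 50 tall mm: from 82 to 132 mm above the bench); this point is 100 mm above the bench and moves with the plunger; push it along the dispenser's +x. Nothing stands behind it.
- chute_rest (a point): Centre that a vial has when it rests in the level tipping chute (an aluminium V-trough 64 x 40 mm in front of the magazine, pivoting about the dispenser's x axis, its lips 91 mm above the bench); it moves with the chute. The chute tips by twice the stick's angle, to the dispenser's left (+y) when the stick is tilted to the pod's left (+y), and to its right likewise.
- stick (a joint): Tilt of the joystick in rad: 0 = upright, +0.5 = fully over to the pod's left (+y), -0.5 = fully over to its right. Spring-centred: about 5.5 N at the ball when fully over. Over 0.45 the vial rolls out of the chute within about a second.
- stick_ball (a point): Centre of the black ball (32 mm diameter) on top of the joystick; upright it stands 114 mm above the bench, 80 mm above the stick's pivot, which lies 34 mm above the bench. The stick tilts only about the pod's x axis. Push the ball sideways.
- pod: Grey control pod, 100 x 90 x 34 mm, fixed to the bench; origin on the bench under its middle, x away from the robot, y to its left, z up.
- blue_cradle_rest (a point): Blue plastic catch cradle (112 mm across the dispenser, 72 mm along it, rims 58 mm high) fixed beside the chute, left or right of it by chance. This point is the centre of a vial at rest in its V, 32 mm above the bench; x along the dispenser's x. The V is two ribs 6 mm wide at x = -22 and +22 mm, with a gap 38 mm long between them for fingers, whose floor is 8 mm above the bench. End walls at x = -34 and +34 mm, 38 mm high in the middle, 56 mm at the sides.
- orange_cradle_rest (a point): The same point of the orange cradle, built alike, on the chute's other side. Not to be used.
- vial1_center (a point): Centre of the lowest vial, the one to dispense: closed amber glass vial with a silver cap and a white label, a cylinder of 22 mm diameter and 52 mm length, 15 to 31 g, lying along its x axis (cap to +x). It comes to rest in the cradle with its x axis along the cradle's x axis, within some 5 mm of the middle, or turned about x.
- vial2_center (a point): Centre of the second vial of the stack, which stays in the magazine (it sinks 22 mm when the plunger returns).
- vial3_center (a point): Centre of the third vial of the stack, which stays in the magazine (it sinks 22 mm when the plunger returns).
- reader: White vial reader, 170 mm wide, 142 mm tall, fixed to the bench. Origin on the bench under the saddle's middle when the carriage is pulled fully out; x points into the reader, whose front face is at x = 71 mm; z up.
- carriage (a joint): Travel of the reader's carriage along the reader's +x in m: 0 = fully out, 0.115 = fully shut. It starts out (0 to 0.010), slides with about 2 N of friction and stays where it is left.
- saddle (a point): Centre of a vial lying in the carriage's black saddle, 33 mm above the bench; the vial lies along this point's x axis (the reader's x). The saddle is a V of two ribs 6 mm wide at x = -22 and +22 mm, 60 mm across and 14 mm high, with a gap 38 mm long between them for fingers, whose floor is 15 mm above the bench; end walls at x = -34 and +34 mm, 37 mm above the bench.
- carriage_front (a point): Middle of the outer face of the carriage's blue front panel (124 mm wide, 8 mm thick, from 4 to 62 mm above the bench); this point is 49 mm above the bench, 53 mm in front of the saddle; push it along the reader's +x to shut the carriage.
- beaker_mid (a point): Bystander: glass beaker, 60 wide, 75 tall mm; the point is half-way up it. Leave it alone.
- solvent_mid (a point): Bystander: amber bottle with blue cap, 72 wide, 170 tall mm; the point is half-way up it. Leave it alone.
- buffer_mid (a point): Bystander: clear bottle with orange cap, 72 wide, 150 tall mm; the point is half-way up it. Leave it alone.
- cap_jar_mid (a point): Bystander: small clear jar with white lid, 44 wide, 50 tall mm; the point is half-way up it. Leave it alone.
- column_box_mid (a point): Bystander: blue carton, 160 x 50 x 35 mm; the point is half-way up it. Leave it alone.
- spatula_mid (a point): Bystander: lab spatula lying flat, 160 long mm; the point is half-way up it. Leave it alone.
- mouse_mid (a point): Bystander: black round computer mouse, 60 wide, 30 tall mm; the point is half-way up it. Leave it alone.
Not all that is in view belongs to the job. Leave any green or pink look-alike of the part that bears blue_cradle_rest alone.

How it is judged:
By the outcome, as a careful person would: the job done as asked, in the order asked, and still so for the second after the job is handed in, with the robot touching nothing.
It also fails if it takes over 64 s, if anything falls off the work surface, if the arm or the gripper's body presses on something with over 40 N, if the wrist force passes 120 N, or if a joint passes its speed limit or range.

### The arm

A 6-joint arm with a two-finger parallel gripper is mounted at the origin on the work surface. World frame = base frame: x ahead of the robot, y to its left, z up, the work surface at z = 0. Lengths are in mm, angles in rad, forces in N, time in s.
With the tool pointing down it reaches from about 275 to 1000 mm from the base axis. Payload 8.4 kg.
Tool frame: the origin (TCP) lies between the finger pads; the fingertips stand 22 mm ahead of it and the grasp point (between the pads) lies 3 mm ahead of it; z points along the fingers, y is the line along which they close (so a half turn about z gives the same grasp; the last joint's range is limited). The gripper opens to 85 mm and grips with 20 to 120 N. Pads are 22 mm wide; open, the fingers measure 114 mm over their backs; the gripper's body (76 mm by 85 mm) begins 54 mm behind the grasp point. The pads swing forward as they close: fully open they stand 13 mm farther back than shut.
Start: joints at [-1.318, 0.353, 1.633, -0, 1.155, -0.002], TCP at [157.531, -604.824, 219.281] pointing down, gripper open.
Joint ranges: [-2.63, 2.63], [-0.92, 2.1], [0.06, 2.66], [-1.3, 4.44], [0, 2.69], [-3.02, 3.02]. Speed limits (rad/s): [2.22, 2.22, 2.79, 3.14, 3.14, 3.14].

### API

Orientations are given as [roll, pitch, yaw] about the fixed x, y, z axes, in that order (R = Rz(yaw) Ry(pitch) Rx(roll)).
In Python, from rig import r, grab_frame gives the robot as it stands.
- The arm moves only by the shell command python3 -m inch 'ROWS' [FORCE]. ROWS is JSON, a list of rows, each a list of 7 numbers: the turn, a rotation vector about the tool's x, y, z as a fraction of full scale, then the shift along the tool's x, y, z as a fraction of full scale, then the closure, from 0 (fully open) to 1 (shut). In form: [[rx, ry, rz, dx, dy, dz, fingers], ...]. A call has 1 to 8 rows; each row shifts and turns the commanded pose from where the row before left it, along the tool's axes as they then stand; what a row does not reach is not made up. Full scale, the value 1, is 2.5 cm for a shift and pi rad for a turn. A row lasts 1/12 s, in which the tool goes at most 41.7 mm and 7.16 degrees, less where a joint would pass 70% of its speed; a pose out of reach is approached as far as the arm can. A call with a number of a shift or a turn outside -1 to 1 is refused whole. A call with a gripper value outside its range is refused whole. The fingers move at their own pace and stop on an object; FORCE is the grip in N (left out, the last holds). Time passes only in rows, so rows that do not move let the fingers close. It gives the time, the measured TCP pose, the force, the opening and the grip force at its end, in the units of the state.
- r.sense(): the state, without advancing time (a new reading comes with each control period).
- grab_frame(name): name is "scene" or "top" or "wrist"; returns a dict with "pixels" (400x640x3 uint8, red, green, blue), "z_map" (400x640 float32, mm along the optical axis (not along the pixel's ray), 0 where there is no reading), "vertical_fov" (degrees; the focal length in pixels is half the picture's height over the tangent of half this angle, whatever the lens; pixels are square), "cx", "cy" (the principal point, pixels), "cam_to_world" (4x4, takes a point from camera to world coordinates). Camera axes: x right, y down, z forward; pixel columns grow to the right and rows downward; lengths in mm; the calibration is good to about 2 mm. A picture is of the moment at which its call begins.
- r.sign_off(): hands the job in; it is judged then, once.
The state is a dict: "clock": time; "qpos": joint angles; "qvel": joint speeds; "joint_efforts": joint torques, N m; "eef_pos": TCP position; "tcp_rot": TCP orientation; "contact_force": force on the tool from outside, world axes, zero at the start; "wrist_torque": the same for the moment, N m; "opening": opening from 0.0 (shut) to 1.0 (fully open); "grasp_force": force on a finger pad.
Only numpy, scipy, OpenCV 4.12 (cv2) and the standard library are available. Lean on these libraries where they do the work, as an engineer would, in place of code of your own. Each camera call takes 0.05 s, during which the arm holds its last target. There are 200 camera calls.

## Working session

There is one attempt and no reset: what is moved stays moved. The work goes in short steps, Python scripts to look and compute and a shell command to move; the robot and the scene stay as the last step left them, time stands still between calls to the robot, and variables do not carry over. Pictures are saved under pics/ and viewed, at most 13 in all, crops included, and the job is handed in when it is done.

```bash
ls; mkdir -p pics; cat > h.py <<'E'
import numpy as np, cv2
from rig import r, grab_frame
def K(f):
    h,w=f["pixels"].shape[:2]; return h/2/np.tan(np.radians(f["vertical_fov"])/2)
def cloud(f):
    h,w=f["z_map"].shape; fl=K(f); u,v=np.meshgrid(np.arange(w),np.arange(h)); z=f["z_map"]
    P=np.stack([(u-f["cx"])/fl*z,(v-f["cy"])/fl*z,z,np.ones_like(z)],-1)@np.array(f["cam_to_world"]).T
    return P[...,:3]
def save(f,n,crop=None,s=1):
    im=f["pixels"][...,::-1]
    if crop: x0,y0,x1,y1=crop; im=im[y0:y1,x0:x1]
    cv2.imwrite("pics/"+n,cv2.resize(im,None,fx=s,fy=s,interpolation=cv2.INTER_CUBIC))
E
python3 - <<'E'
from h import *
s=r.sense(); print(s)
import pickle
fs={n:grab_frame(n) for n in("scene","top")}
pickle.dump(fs,open("f0.pkl","wb"))
for n,f in fs.items():
    save(f,n+"0.png",None,1.25); print(n,f["vertical_fov"],np.round(f["cam_to_world"],3).tolist())
E
```

```text
pics
{'clock': 0.0, 'qpos': array([-1.31841291e+00,  3.53693837e-01,  1.63414133e+00, -4.06302933e-05,
        1.15517769e+00, -2.40052788e-03]), 'qvel': array([-0.00073878,  0.00013905, -0.00030364, -0.00035048, -0.0006833 ,
       -0.00033367]), 'joint_efforts': array([-2.60997513e-03, -6.05261993e+01, -3.42067480e+01, -1.78769828e-04,
        9.35968099e-03, -1.58051671e-05]), 'eef_pos': array([ 157.3865711 , -604.34981484,  218.53007131]), 'tcp_rot': array([-3.14017236e+00,  3.37386148e-05,  2.54800400e-01]), 'contact_force': array([ 0.11948899,  0.0855553 , -1.2875379 ]), 'wrist_torque': array([7.06773116e-03, 9.26994050e-04, 2.15698169e-05]), 'grasp_force': 0.0, 'opening': 0.9978432100502916}
scene 47.593311935123 [[0.81, 0.322, -0.491, 1107.318], [0.586, -0.476, 0.656, -835.431], [-0.022, -0.819, -0.574, 800.769], [0.0, 0.0, 0.0, 1.0]]
top 47.12010173344306 [[0.023, -0.998, 0.065, 424.77], [-1.0, -0.022, 0.016, -72.642], [-0.015, -0.065, -0.998, 1488.36], [0.0, 0.0, 0.0, 1.0]]
```

View pics/scene0.png

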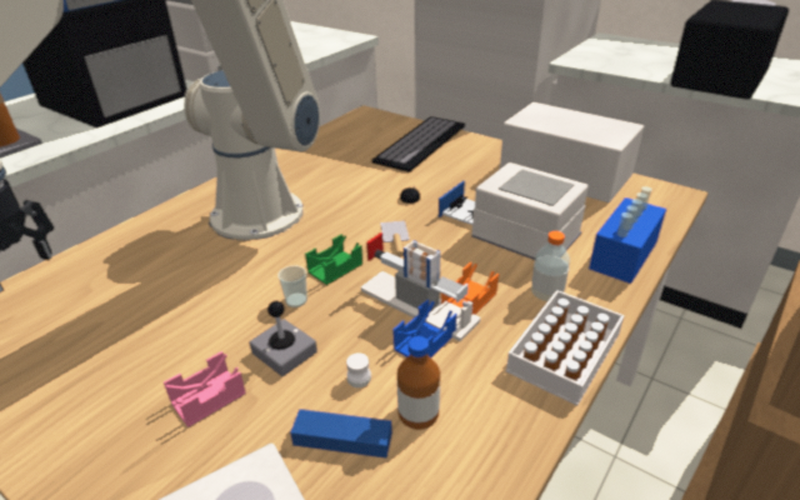

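View pics/top0.png

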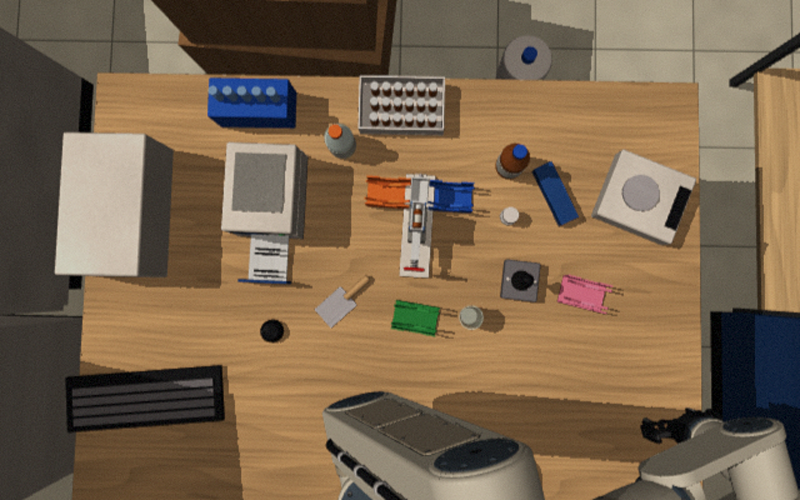

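The top view (800-wide picture) shows the dispenser at (415,230) with its red paddle at (413,268). The blue cradle is at (452,197), on the dispenser's right (-y), and the orange one at (388,192). The joystick is at (521,281), the reader at (265,190) with its carriage at (268,260).

Candidates for the catch cradle are blue (452,197), green (415,317) and pink (585,293), plus the blue carton (555,193). Only the blue one beside the chute fits the description.

```bash
cat > m.py <<'E'
from h import *
import pickle
fs=pickle.load(open("f0.pkl","rb"))
def sel(n,box,cond,hs=None):
    f=fs[n]; P=cloud(f); H=cv2.cvtColor(f["pixels"],cv2.COLOR_RGB2HSV)
    m=(f["z_map"]>0)&(P[...,0]>box[0])&(P[...,0]<box[1])&(P[...,1]>box[2])&(P[...,1]<box[3])&(P[...,2]>cond[0])&(P[...,2]<cond[1])
    if hs: m&=(H[...,0]>=hs[0])&(H[...,0]<=hs[1])&(H[...,1]>=hs[2])&(H[...,2]<=hs[3])
    return P[m]
def rep(l,p):
    if len(p)<5: print(l,len(p)); return
    q=p[:,:2].astype(np.float32); R=cv2.minAreaRect(q)
    print(l,len(p),"med",np.median(p,0).round(1),"lo",np.percentile(p,2,0).round(0),"hi",np.percentile(p,98,0).round(0),"rect",np.round(R[0],1),np.round(R[1],1),round(R[2],1))
E
python3 - <<'E'
from m import *
f=fs["top"];P=cloud(f)
for n,u,v in [("paddle",413,268),("blue",452,197),("orange",388,192),("pod",508,295),("ball",522,279),("reader",263,190),("sad",268,260),("front",265,281),("mag",417,215)]:
    print(n,P[int(v/1.25),int(u/1.25)].round(0))
save(f,"t_crop.png",(150,100,470,290),2.5)
for n in("top","scene"):
    print(n)
    B=(300,700,-250,150)
    rep("red",sel(n,B,(60,140),(0,6,150,255))); rep("red2",sel(n,B,(60,140),(172,180,150,255)))
    rep("blue",sel(n,(450,650,-200,-40),(10,70),(105,125,150,255)))
    rep("orange",sel(n,(450,650,-60,100),(10,70),(5,16,180,255)))
    rep("front",sel(n,(300,600,120,400),(10,75),(105,125,120,255)))
    rep("roof",sel(n,(350,700,100,450),(134,150)))
    rep("pod",sel(n,(300,480,-300,-120),(28,38)))
    rep("ball",sel(n,(300,480,-300,-120),(100,140)))
    rep("base",sel(n,(330,620,-100,20),(3,60),(0,180,0,255)))
E
```

```text
paddle [464. -59. 131.]
blue [ 655. -155.    5.]
orange [664.  12.   8.]
pod [ 403. -300.   33.]
ball [ 443. -318.  120.]
reader [638. 299. 150.]
sad [478. 316.  18.]
front [426. 309.  59.]
mag [587. -65. 149.]
top
red 31 med [460.9 -65.3 133.1] lo [458. -83. 127.] hi [464. -40. 138.] rect [460.9 -60.9] [ 6.1 44.3] 0.8
red2 0
blue 175 med [ 626.1 -156.9   33.5] lo [ 613. -200.   10.] hi [ 648. -106.   59.] rect [ 631.7 -148.2] [103.7  36. ] 88.2
orange 182 med [632.1  16.5  32.8] lo [620. -39.  10.] hi [648.  63.  59.] rect [635.5  10.9] [108.3  28.2] 87.3
front 61 med [423.4 301.3  62.2] lo [420. 254.  38.] hi [426. 370.  69.] rect [402.5 296.7] [133.4  93.4] 39.3
roof 2995 med [617.3 310.3 143.4] lo [542. 230. 136.] hi [697. 392. 149.] rect [619.  312.8] [172.  163.4] 89.1
pod 119 med [ 424.5 -292.7   33.6] lo [ 328. -299.   28.] hi [ 475. -211.   37.] rect [ 390.9 -257.7] [ 57.3 182.6] 50.6
ball 0
base 1423 med [458.2 -45.1  10. ] lo [333. -99.   3.] hi [616.  15.  50.] rect [475.  -40.1] [119.6 289.8] 89.9
scene
red 158 med [468.1 -70.5 116.4] lo [463. -87.  91.] hi [471. -45. 134.] rect [466.6 -66. ] [ 9.7 43.5] 0.1
red2 1
blue 407 med [ 623.8 -148.6   31.1] lo [ 619. -198.   10.] hi [643. -99.  58.] rect [ 634.6 -146.9] [107.   30.1] 88.4
orange 130 med [632.2  39.9  36.9] lo [627. -45.  11.] hi [645.  62.  58.] rect [638.6   9. ] [112.1  21. ] 87.9
front 183 med [431.6 300.8  44.7] lo [428. 255.  25.] hi [437. 358.  64.] rect [436.2 306.6] [110.9  17.1] 89.8
roof 1456 med [627.8 293.2 144.6] lo [550. 226. 136.] hi [698. 389. 148.] rect [621.8 311.3] [156.2 177.2] 0.0
pod 151 med [ 410.7 -289.8   34.6] lo [ 346. -300.   29.] hi [ 474. -122.   37.] rect [ 389.4 -231.2] [ 84.4 207.5] 31.1
ball 0
base 1270 med [473.4 -78.1  14.7] lo [334. -99.   3.] hi [604.  -9.  58.] rect [474.4 -42.3] [288.7 115.4] 0.0
```

View pics/t_crop.png

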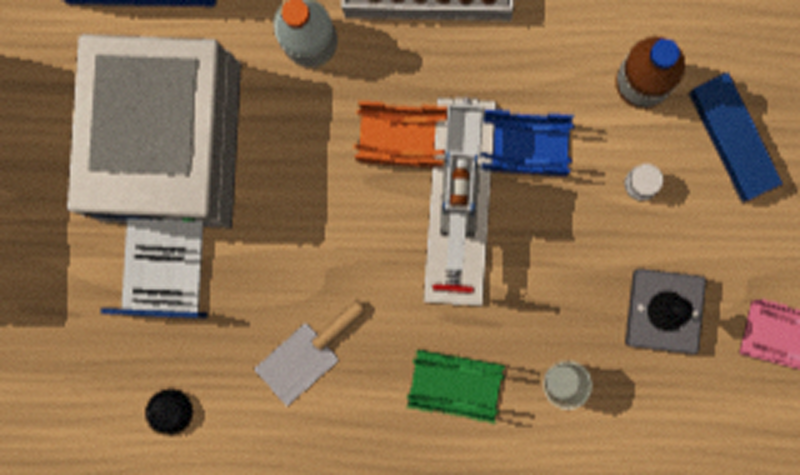

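```bash
cat >> h.py <<'E'
def plan(x,y,z,yaw,frm=None):
    s=r.sense(); p=np.array(s["eef_pos"]); y0=s["tcp_rot"][2]
    if frm is not None: p=np.array(frm)
    d=np.array([x,y,z])-p; c,sn=np.cos(yaw),np.sin(yaw)
    print("at",p.round(1),np.round(s["tcp_rot"],3),"| rz",round(-(yaw-y0)/np.pi,4),"shift/25 (after turn):",np.round([(c*d[0]+sn*d[1])/25,(sn*d[0]-c*d[1])/25,-d[2]/25],2))
E
python3 - <<'E'
from m import *
for n in("top","scene"):
    print(n)
    rep("pod",sel(n,(350,500,-380,-250),(28,38)))
    rep("ball",sel(n,(350,500,-390,-250),(100,140)))
    rep("baseplate",sel(n,(400,680,-105,-30),(3,25),(0,180,0,255)))
    rep("carr",sel(n,(430,530,250,370),(8,45)))
    rep("green",sel(n,(300,450,-150,100),(10,70),(50,80,120,255)))
    rep("beaker",sel(n,(320,450,-230,-140),(60,90)))
    rep("maginner",sel(n,(540,640,-110,-30),(125,160)))
    rep("spat",sel(n,(350,450,80,240),(3,30)))
plan(425,-63,219,-0.033)
plan(300,-350,219,-0.033)
E
python3 -m inch '[[0,0,0.033,0,0,0,1],[0,0,0.033,0,0,0,1],[0,0,0.026,0,0,0,1]]' 30
```

```text
top
pod 580 med [ 437.1 -326.7   34.1] lo [ 391. -375.   29.] hi [ 488. -287.   38.] rect [ 440.1 -331.7] [90.1 99.1] 85.1
ball 91 med [ 440.3 -330.5  125.6] lo [ 426. -345.  114.] hi [ 455. -318.  132.] rect [ 440.5 -331.4] [30.2 26.8] 5.6
baseplate 857 med [518.2 -73.6  12. ] lo [ 412. -103.    4.] hi [673. -31.  19.] rect [539.6 -67.2] [ 74.4 278.4] 89.8
carr 940 med [480.4 314.3  16. ] lo [432. 268.  10.] hi [529. 363.  38.] rect [480.  316.2] [103.2  99.9] 89.9
green 419 med [339.3 -70.2  23.9] lo [ 303. -122.   10.] hi [381. -15.  60.] rect [341.5 -67.1] [110.6  69.7] 81.3
beaker 60 med [ 344.  -205.7   74. ] lo [ 321. -230.   61.] hi [ 374. -175.   80.] rect [ 347.3 -202.3] [53.  55.2] 1.1
maginner 247 med [586.5 -67.9 147.3] lo [553. -84. 131.] hi [619. -51. 157.] rect [586.  -67.2] [35.4 67.7] 88.0
spat 527 med [389.6 138.7   5.3] lo [352.  82.   3.] hi [447. 234.  21.] rect [400.1 160.1] [159.3  98.9] 89.8
scene
pod 839 med [ 460.4 -344.9   34.9] lo [ 398. -378.   29.] hi [ 496. -291.   38.] rect [ 445.7 -333.8] [ 89.8 103.8] 84.5
ball 154 med [ 451.2 -338.7  123.5] lo [ 43
[... 427 characters left out ...]
 217 med [ 347.8 -199.1   70. ] lo [ 323. -229.   60.] hi [ 382. -176.   78.] rect [ 352.5 -202.1] [55.8 63.5] 89.9
maginner 477 med [593.8 -79.5 145.4] lo [558. -87. 126.] hi [626. -53. 155.] rect [590.8 -68. ] [39.1 71.7] 87.2
spat 294 med [387.7 134.5   4.6] lo [351.  83.   3.] hi [445. 235.  21.] rect [399.4 160.2] [ 97.5 158.8] 0.1
at [ 157.4 -604.4  218.6] [-3.14  -0.     0.255] | rz 0.0916 shift/25 (after turn): [ 9.98e+00 -2.20e+01 -2.00e-02]
at [ 157.4 -604.4  218.6] [-3.14  -0.     0.255] | rz 0.0916 shift/25 (after turn): [  5.36 -10.36  -0.02]
clock: 0.35
eef_pos: [157.5, -604.5, 218.9]
tcp_rot: [-3.141, 0.0, -0.04]
contact_force: [-0.1, 0.3, -0.3]
opening: 0.602
grasp_force: 0.0
```

```bash
python3 -m inch '[[0,0,0,0.5,-1,0,1],[0,0,0,0.5,-1,0,1],[0,0,0,0.5,-1,0,1],[0,0,0,0.5,-1,0,1],[0,0,0,0.5,-1,0,1],[0,0,0,0.5,-1,0,1],[0,0,0,0.5,-1,0,1],[0,0,0,0.5,-1,0,1]]' && python3 -m inch '[[0,0,0,0.5,-1,0,1],[0,0,0,0.5,-1,0,1],[0,0,0,0.5,-1,0,1],[0,0,0,0.5,-1,0,1],[0,0,0,0.5,-1,0,1],[0,0,0,0.5,-1,0,1],[0,0,0,0.5,-1,0,1],[0,0,0,0.5,-1,0,1]]' && python3 -m inch '[[0,0,0,0.3,-1,0,1],[0,0,0,0.3,-1,0,1],[0,0,0,0.3,-1,0,1],[0,0,0,0,-1,0,1],[0,0,0,0,-1,0,1],[0,0,0,0,-1,0,1],[0,0,0,0,0,0,1],[0,0,0,0,0,0,1]]'
python3 - <<'E'
from h import *
plan(420,-62,122,-0.036)
f=grab_frame("wrist"); save(f,"w1.png"); print(np.round(f["cam_to_world"],2).tolist())
E
```

```text
clock: 1.02
eef_pos: [264.6, -406.9, 219.0]
tcp_rot: [-3.141, 0.0, -0.034]
contact_force: [0.9, -0.3, 0.4]
opening: 0.002
grasp_force: 0.0
clock: 1.68
eef_pos: [371.3, -210.5, 219.2]
tcp_rot: [-3.141, 0.0, -0.034]
contact_force: [0.6, -0.5, -0.3]
opening: -0.002
grasp_force: 0.0
clock: 2.35
eef_pos: [398.5, -61.9, 219.1]
tcp_rot: [3.142, 0.0, -0.032]
contact_force: [0.6, 0.4, -0.3]
opening: -0.001
grasp_force: 0.0
at [398.5 -61.9 219.1] [ 3.142  0.    -0.032] | rz 0.0014 shift/25 (after turn): [ 0.86 -0.03  3.89]
[[-0.03, -0.96, -0.27, 469.48], [-1.0, 0.03, 0.01, -63.72], [0.0, 0.27, -0.96, 372.74], [0.0, 0.0, 0.0, 1.0]]
```

View pics/w1.png

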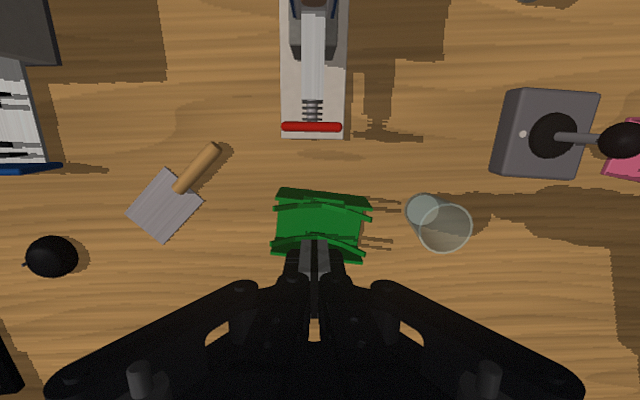

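The wrist view shows the paddle at (312,127), straight ahead of the closed fingers at (315,265). The green look-alike cradle lies below them, clear of the fingertips. Descending and pushing.

```bash
python3 -m inch '[[0,0,0,0.8,0,1,1],[0,0,0,0,0,1,1],[0,0,0,0,0,1,1],[0,0,0,0,0,0.9,1],[0,0,0,0.5,0,0,1],[0,0,0,0.5,0,0,1],[0,0,0,0,0,0,1]]' && python3 -m inch '[[0,0,0,0.5,0,0,1],[0,0,0,0.5,0,0,1],[0,0,0,0.5,0,0,1],[0,0,0,0.3,0,0,1],[0,0,0,0,0,0,1]]' && python3 -m inch '[[0,0,0,0.4,0,0,1],[0,0,0,0.4,0,0,1],[0,0,0,0,0,0,1],[0,0,0,0,0,0,1]]'
```

```text
clock: 2.98
eef_pos: [448.1, -65.3, 123.3]
tcp_rot: [3.141, -0.004, -0.035]
contact_force: [-0.8, 0.3, 0.2]
opening: -0.002
grasp_force: 0.0
clock: 3.4
eef_pos: [491.4, -66.0, 122.7]
tcp_rot: [3.141, -0.003, -0.034]
contact_force: [0.8, -0.1, 0.4]
opening: -0.002
grasp_force: 0.0
clock: 3.73
eef_pos: [509.1, -66.5, 121.8]
tcp_rot: [3.142, -0.0, -0.034]
contact_force: [-0.1, 0.5, 0.3]
opening: 0.004
grasp_force: 0.0
```

```bash
python3 - <<'E'
from h import *
f=grab_frame("wrist");g=grab_frame("scene")
a=cv2.resize(g["pixels"][150:290,260:440],(720,560),interpolation=cv2.INTER_CUBIC)
b=cv2.resize(f["pixels"],(640,400))[0:400,200:440]
cv2.imwrite("pics/w2.png",np.hstack([cv2.resize(a,(500,390)),cv2.resize(b,(234,390))])[...,::-1])
print(r.sense()["contact_force"])
E
```

```text
[ 0.09940839 -0.99889417 -0.94483004]
```

View pics/w2.png

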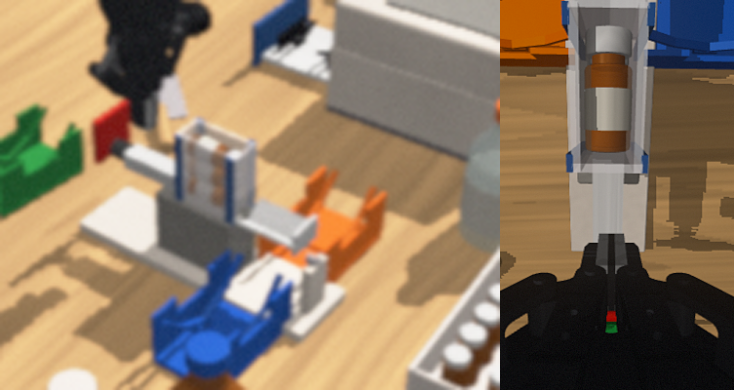

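```bash
python3 - <<'E'
from m import *
for n in("scene","top"): fs[n]=grab_frame(n)
for n in("top","scene"):
    rep("red",sel(n,(300,700,-250,150),(60,140),(0,6,150,255)))
    # gripper points near
    p=sel(n,(440,570,-140,10),(70,200)); 
    rep("all",p)
P=cloud(fs["scene"]); f=fs["scene"]
# dark fingertip points
rep("dark",sel("scene",(440,570,-140,10),(60,200),(0,180,0,70)))
rep("dark<130",sel("scene",(440,570,-140,10),(60,130),(0,180,0,90)))
print(r.sense()["qpos"])
E
```

```text
red 33 med [460.9 -62.4 132.9] lo [458. -83. 127.] hi [464. -41. 138.] rect [460.8 -60.9] [ 6.1 44.4] 1.3
all 60 med [460.8 -62.1 131.1] lo [456. -86.  94.] hi [471. -39. 138.] rect [464.  -62.5] [47.6 14.9] 87.1
red 171 med [468.1 -67.4 116.2] lo [463. -88.  92.] hi [471. -41. 134.] rect [466.6 -64.5] [50.5  9.1] 87.0
all 921 med [518.7 -73.9 118.5] lo [ 464. -100.   76.] hi [568. -39. 198.] rect [514.7 -68.4] [109.8  83.4] 0.9
dark 183 med [517.8 -77.7 185.1] lo [ 473. -108.   95.] hi [524. -38. 200.] rect [512.1 -78. ] [63.4 64.1] 30.7
dark<130 92 med [551.9 -86.1  76.4] lo [471. -90.  61.] hi [569. -63. 104.] rect [519.9 -78.3] [ 12.4 102. ] 76.0
[-1.32991910e-01  3.01909922e-01  1.95958210e+00 -2.84865936e-06
  8.80611705e-01  1.47203766e+00]
```

```bash
python3 - <<'E'
from m import *
for n in("scene","top","wrist"):
    f=grab_frame(n); M=np.linalg.inv(np.array(f["cam_to_world"]))
    for q in([509,-66,100],[461,-62,120],[509,-66,122]):
        c=M@np.array(q+[1.]); print(n,q,(c[0]/c[2]*K(f)+f["cx"]).round(),(c[1]/c[2]*K(f)+f["cy"]).round(),"crop",((c[0]/c[2]*K(f)+f["cx"]-260)*2.78).round(),((c[1]/c[2]*K(f)+f["cy"]-150)*2.79).round())
f=grab_frame("wrist"); P=cloud(f); H=cv2.cvtColor(f["pixels"],cv2.COLOR_RGB2HSV)
m=(H[...,1]>150)&(H[...,0]<5)&(H[...,2]>80); v,u=np.nonzero(m); s=(u>290)&(u<340); print(list(zip(u[s],v[s]))[:5],P[m][s][:5].round())
im=grab_frame("scene"); save(im,"s3.png",(290,140,400,240),6)
E
```

```text
scene [509, -66, 100] 312.0 205.0 crop 146.0 155.0
scene [461, -62, 120] 299.0 193.0 crop 108.0 119.0
scene [509, -66, 122] 312.0 199.0 crop 145.0 136.0
top [509, -66, 100] 333.0 199.0 crop 202.0 138.0
top [461, -62, 120] 331.0 215.0 crop 197.0 181.0
top [509, -66, 122] 333.0 199.0 crop 202.0 137.0
wrist [509, -66, 100] 313.0 233.0 crop 148.0 233.0
wrist [461, -62, 120] 310.0 317.0 crop 138.0 467.0
wrist [509, -66, 122] 313.0 248.0 crop 148.0 273.0
[(np.int64(310), np.int64(319)), (np.int64(311), np.int64(319)), (np.int64(312), np.int64(319)), (np.int64(313), np.int64(319)), (np.int64(314), np.int64(319))] [[467. -63. 129.]
 [468. -63. 130.]
 [468. -64. 130.]
 [468. -64. 130.]
 [468. -65. 131.]]
```

View pics/s3.png

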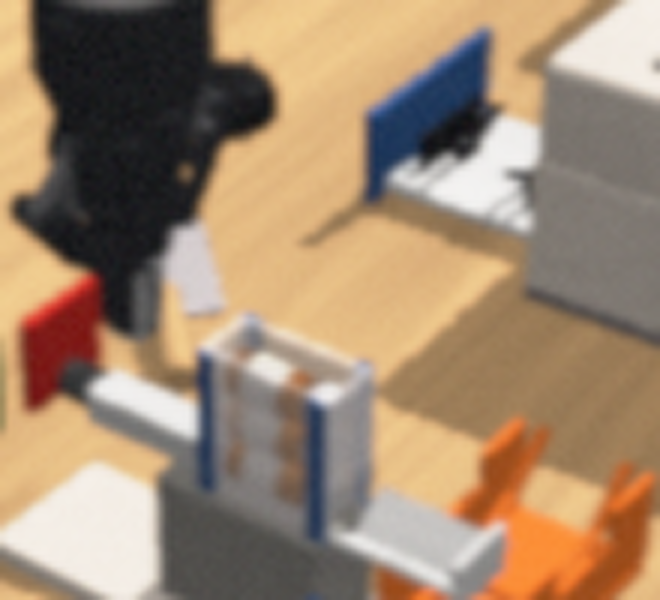

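```bash
python3 - <<'E'
from h import *
f=grab_frame("wrist"); P=cloud(f)
for v in range(225,320,8): print(v,f["pixels"][v,305],P[v,305].round(),P[v,320].round())
g=grab_frame("scene"); Q=cloud(g)
for v in range(184,202,2): print(v,[Q[v,u].round().tolist() for u in(309,312,314)])
print(r.sense()["eef_pos"])
E
```

```text
225 [167 162 158] [514. -61.  97.] [514. -70.  97.]
233 [166 162 159] [508. -60.  97.] [508. -70.  97.]
241 [62 60 58] [521. -62. 139.] [520. -70. 139.]
249 [67 66 62] [521. -63. 150.] [521. -70. 149.]
257 [68 64 63] [521. -63. 157.] [521. -69. 157.]
265 [61 57 56] [521. -63. 165.] [521. -69. 164.]
273 [96 94 92] [521. -63. 171.] [520. -69. 169.]
281 [25 20 19] [522. -63. 179.] [522. -69. 179.]
289 [26 26 24] [523. -64. 185.] [520. -69. 182.]
297 [25 22 17] [521. -64. 188.] [516. -69. 181.]
305 [17 14 18] [518. -64. 188.] [512. -69. 180.]
313 [20 21 18] [510. -63. 182.] [509. -69. 180.]
184 [[523.0, -95.0, 188.0], [523.0, -82.0, 181.0], [523.0, -74.0, 177.0]]
186 [[521.0, -92.0, 180.0], [516.0, -73.0, 168.0], [521.0, -72.0, 170.0]]
188 [[510.0, -79.0, 163.0], [519.0, -78.0, 166.0], [519.0, -70.0, 162.0]]
190 [[509.0, -77.0, 156.0], [517.0, -76.0, 158.0], [521.0, -72.0, 157.0]]
192 [[509.0, -78.0, 150.0], [519.0, -78.0, 153.0], [521.0, -73.0, 152.0]]
194 [[509.0, -79.0, 144.0], [516.0, -75.0, 145.0], [521.0, -73.0, 145.0]]
196 [[388.0, 75.0, 3.0], [515.0, -73.0, 137.0], [522.0, -75.0, 141.0]]
198 [[391.0, 71.0, -1.0], [397.0, 78.0, -3.0], [405.0, 78.0, 1.0]]
200 [[398.0, 61.0, 0.0], [408.0, 62.0, 3.0], [413.0, 67.0, 2.0]]
[508.59426144 -66.51351054 121.83451996]
```

The fingers are in front of the paddle at crop (130,335), with their tips at z≈135. They passed just over the 132 mm paddle, so the real tips are about 13 mm above the reported TCP height, not 22 mm below. I'll back off above it and come down lower, using that measured offset.

```bash
python3 -m inch '[[0,0,0,0,0,-1,1],[0,0,0,-1,0,0,1],[0,0,0,-1,0,0,1],[0,0,0,-1,0,0,1],[0,0,0,-0.7,0,0,1],[0,0,0,0,0,1,1],[0,0,0,0,0,1,1],[0,0,0,0,0,0,1]]' && python3 - <<'E'
from h import *
f=grab_frame("wrist"); P=cloud(f)
for v in range(225,300,6): print(v,P[v,305].round(),P[v,320].round())
H=cv2.cvtColor(f["pixels"],cv2.COLOR_RGB2HSV); m=(H[...,1]>150)&(H[...,0]<5)&(H[...,2]>80); m[:,:250]=0;m[:,380:]=0
print(np.median(P[m],0),P[m].min(0),P[m].max(0)); plan(425,-62,84,-0.036)
E
```

```text
clock: 4.95
eef_pos: [413.6, -63.0, 94.1]
tcp_rot: [-3.141, 0.005, -0.034]
contact_force: [-2.1, 0.4, -0.1]
opening: -0.004
grasp_force: 0.0
225 [393. -54.  -1.] [392. -68.  -1.]
231 [387. -54.  -3.] [387. -67.  -1.]
237 [382. -54.   1.] [381. -67.  -1.]
243 [426. -59. 114.] [426. -66. 113.]
249 [426. -59. 121.] [426. -66. 121.]
255 [426. -59. 127.] [426. -66. 127.]
261 [426. -59. 133.] [426. -66. 133.]
267 [427. -60. 139.] [426. -66. 139.]
273 [426. -60. 142.] [426. -66. 143.]
279 [427. -60. 150.] [427. -66. 149.]
285 [427. -60. 154.] [427. -65. 154.]
291 [427. -60. 157.] [425. -65. 155.]
297 [427. -60. 161.] [421. -65. 152.]
[465.52934801 -61.27412092 130.43031768] [460.14796848 -85.83170785  84.76494898] [485.19764637 -38.27048966 247.42163722]
at [414.5 -63.1  95.6] [-3.141  0.004 -0.034] | rz 0.0005 shift/25 (after turn): [ 0.42 -0.06  0.47]
```

```bash
python3 -m inch '[[0,0,0,0,0,0.5,1],[0,0,0,0.5,0,0,1],[0,0,0,0.5,0,0,1],[0,0,0,0.5,0,0,1],[0,0,0,0.4,0,0,1],[0,0,0,0.4,0,0,1],[0,0,0,0,0,0,1]]' && python3 -m inch '[[0,0,0,0.4,0,0,1],[0,0,0,0.4,0,0,1],[0,0,0,0.4,0,0,1],[0,0,0,0.2,0,0,1],[0,0,0,0,0,0,1]]' &&  python3 -m inch '[[0,0,0,0.2,0,0,1],[0,0,0,0.2,0,0,1],[0,0,0,0,0,0,1],[0,0,0,0,0,0,1]]'
```

```text
clock: 5.58
eef_pos: [476.2, -65.6, 85.2]
tcp_rot: [3.141, -0.001, -0.034]
contact_force: [-3.1, -1.4, 1.7]
opening: -0.0
grasp_force: 1.6
clock: 6.0
eef_pos: [508.9, -66.8, 84.6]
tcp_rot: [3.141, 0.001, -0.034]
contact_force: [-5.4, -2.9, 0.6]
opening: 0.0
grasp_force: 2.7
clock: 6.33
eef_pos: [517.8, -67.1, 84.5]
tcp_rot: [3.141, 0.003, -0.034]
contact_force: [-6.2, -3.0, 0.8]
opening: 0.004
grasp_force: 3.0
```

```bash
python3 -m inch '[[0,0,0,0.12,0,0,1],[0,0,0,0.12,0,0,1],[0,0,0,0,0,0,1],[0,0,0,0,0,0,1]]'
```

```text
clock: 6.67
eef_pos: [517.7, -67.0, 83.8]
tcp_rot: [-3.141, 0.014, -0.034]
contact_force: [-27.2, -3.6, 17.7]
opening: 0.005
grasp_force: 13.3
```

```bash
python3 -m inch '[[0,0,0,-0.5,0,0,1],[0,0,0,-0.5,0,0,1],[0,0,0,-0.5,0,0,1],[0,0,0,-0.6,0,0,1],[0,0,0,-0.8,0,0,1],[0,0,0,-0.8,0,0,1],[0,0,0,-0.5,0,0,1],[0,0,0,0,0,-1,1]]' && python3 -m inch '[[0,0,0,0,0,-1,1],[0,0,0,0,0,-1,1],[0,0,0,0,0,-1,1],[0,0,0,0,0,-1,1],[0,0,0,0,0,0,1]]'; python3 - <<'E'
from m import *
for n in("scene","top"): fs[n]=grab_frame(n)
for n in("top","scene"):
    rep("red",sel(n,(300,700,-250,150),(60,140),(0,6,150,255)))
    rep("amber chute",sel(n,(600,690,-100,-35),(75,125),(5,18,120,200)))
    rep("mag",sel(n,(560,622,-100,-35),(90,150),(5,18,120,200)))
w=fs["top"]["pixels"][110:220,270:420]; s=fs["scene"]["pixels"][160:280,270:420]
cv2.imwrite("pics/d4.png",np.hstack([cv2.resize(w,(400,300),interpolation=2),cv2.resize(s,(400,300),interpolation=2)])[...,::-1])
plan(440,-290,200,-0.09)
E
```

```text
clock: 7.33
eef_pos: [415.1, -62.8, 106.9]
tcp_rot: [-3.141, 0.007, -0.034]
contact_force: [-0.8, -0.1, -0.1]
opening: -0.001
grasp_force: 0.0
clock: 7.75
eef_pos: [423.3, -63.9, 214.5]
tcp_rot: [3.141, -0.009, -0.034]
contact_force: [0.9, 0.5, 0.4]
opening: -0.001
grasp_force: 0.0
red 0
amber chute 36 med [657.6 -69.8  97.2] lo [629. -79.  90.] hi [667. -61. 104.] rect [648.2 -70.1] [38.5 18.4] 1.3
mag 36 med [587.5 -65.9 122. ] lo [562. -75. 114.] hi [596. -57. 128.] rect [579.6 -66.2] [18.1 34.4] 88.8
red 157 med [467.8 -69.7 115.6] lo [464. -87.  91.] hi [471. -44. 134.] rect [467.5 -65.6] [44.2  7.6] 84.0
amber chute 30 med [662.  -78.6  98.7] lo [633. -83.  90.] hi [667. -69. 103.] rect [649.8 -76. ] [13.6 34.8] 88.2
mag 0
at [421.1 -63.6 210.7] [ 3.141 -0.004 -0.034] | rz 0.0178 shift/25 (after turn): [1.57 8.95 0.43]
```

View pics/d4.png

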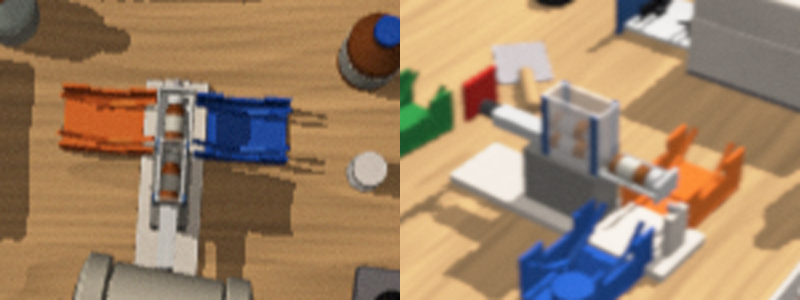

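The top crop (left) shows the vial in the chute at (173,120). The scene crop shows the plunger back out at (480,95). The blue cradle is on the dispenser's right (-y), so the stick goes to the pod's right. Moving to the joystick.

```bash
python3 - <<'E'
from h import *
plan(447,-283,84,-0.09)
E
python3 -m inch '[[0,0,0.018,0.5,1,0,1],[0,0,0,0.5,1,0,1],[0,0,0,0.5,1,0,1],[0,0,0,0.3,1,0,1],[0,0,0,0,1,0,1],[0,0,0,0,1,0,1],[0,0,0,0,1,0,1],[0,0,0,0,1,0,1]]'  && python3 -m inch '[[0,0,0,0,0.6,0,1],[0,0,0,0,0,1,1],[0,0,0,0,0,1,1],[0,0,0,0,0,0,1]]'; python3 - <<'E'
from h import *
plan(447,-283,84,-0.09)
f=grab_frame("wrist"); P=cloud(f); H=cv2.cvtColor(f["pixels"],cv2.COLOR_RGB2HSV)
m=(P[...,2]>98)&(P[...,2]<135)&(P[...,0]>400)&(P[...,0]<490)&(P[...,1]<-310)&(P[...,1]>-360)&(H[...,2]<90)
q=P[m]; print(len(q),np.median(q,0),q.min(0),q.max(0))
for v in range(237,256,3): print(v,P[v,305].round(),P[v,320].round())
E
```

```text
at [421.1 -63.6 210.7] [ 3.141 -0.004 -0.034] | rz 0.0178 shift/25 (after turn): [1.82 8.65 5.07]
clock: 8.52
eef_pos: [447.3, -267.1, 207.9]
tcp_rot: [-3.141, 0.002, -0.091]
contact_force: [0.4, -1.0, -0.3]
opening: 0.0
grasp_force: 0.0
clock: 8.85
eef_pos: [443.5, -279.6, 154.3]
tcp_rot: [-3.138, 0.007, -0.092]
contact_force: [-2.1, -0.0, -0.4]
opening: 0.002
grasp_force: 0.0
at [ 443.5 -279.6  154.3] [-3.138  0.007 -0.092] | rz -0.0005 shift/25 (after turn): [0.15 0.12 2.81]
1651 [ 448.28799926 -329.80086811  124.44373487] [ 430.51025144 -347.05824493  108.75187193] [ 460.03705583 -316.46261991  130.36393214]
237 [ 386. -263.   -1.] [ 385. -280.   -2.]
240 [ 456. -276.  170.] [ 455. -284.  170.]
243 [ 456. -276.  174.] [ 455. -284.  174.]
246 [ 456. -276.  176.] [ 456. -283.  178.]
249 [ 515. -286.  307.] [ 456. -283.  181.]
252 [ 456. -276.  184.] [ 455. -283.  183.]
255 [ 457. -277.  188.] [ 456. -283.  187.]
```

```bash
python3 -m inch '[[0,0,0,0.1,0,1,1],[0,0,0,0,0,1,1],[0,0,0,0,0,0.8,1],[0,0,0,0,0.4,0,1],[0,0,0,0,0.4,0,1],[0,0,0,0,0.4,0,1],[0,0,0,0,0,0,1]]' && python3 -m inch '[[0,0,0,0,0.4,0,1],[0,0,0,0,0.4,0,1],[0,0,0,0,0.2,0,1],[0,0,0,0,0,0,1]]' && python3 -m inch '[[0,0,0,0,0.2,0,1],[0,0,0,0,0,0,1]]'
```

```text
clock: 9.48
eef_pos: [447.3, -313.8, 91.1]
tcp_rot: [3.14, -0.003, -0.092]
contact_force: [0.8, 0.8, 0.5]
opening: -0.0
grasp_force: 0.5
clock: 9.82
eef_pos: [444.0, -337.1, 89.6]
tcp_rot: [3.141, -0.001, -0.092]
contact_force: [1.5, 2.2, 3.4]
opening: -0.001
grasp_force: 2.2
clock: 9.98
eef_pos: [443.3, -341.1, 89.3]
tcp_rot: [-3.141, 0.0, -0.091]
contact_force: [1.0, 5.2, 1.3]
opening: -0.002
grasp_force: 2.4
```

```bash
python3 -m inch '[[0,0,0,0,0.2,0,1],[0,0,0,0,0,0,1]]' && python3 -m inch '[[0,0,0,0,0.15,0,1],[0,0,0,0,0,0,1],[0,0,0,0,0,0,1]]'; python3 - <<'E'
from m import *
fs["top"]=grab_frame("top");fs["scene"]=grab_frame("scene")
for n in fs:
  rep(n+"chute",sel(n,(625,690,-100,-35),(75,125),(5,18,120,200)))
  rep(n+"cradle",sel(n,(590,680,-210,-90),(15,60),(3,18,120,200)))
E
```

```text
clock: 10.15
eef_pos: [442.7, -344.3, 88.9]
tcp_rot: [-3.138, 0.001, -0.092]
contact_force: [1.3, 11.4, 3.0]
opening: 0.0
grasp_force: 5.3
clock: 10.4
eef_pos: [442.5, -345.0, 88.8]
tcp_rot: [-3.134, 0.002, -0.092]
contact_force: [5.8, 25.6, 5.8]
opening: -0.001
grasp_force: 12.9
scenechute 0
scenecradle 29 med [ 658.3 -157.    42. ] lo [ 629. -162.   35.] hi [ 664. -151.   45.] rect [ 646.5 -157.1] [35.3 12. ] 0.8
topchute 0
topcradle 28 med [ 654.4 -138.5   45.2] lo [ 624. -147.   40.] hi [ 662. -130.   53.] rect [ 642.3 -138.4] [39.7 16.3] 0.9
```

The vial is out of the chute and in the blue cradle. I'll hold a moment longer, then release.

```bash
python3 -m inch '[[0,0,0,0,-0.1,0,1],[0,0,0,0,0,0,1],[0,0,0,0,0,0,1],[0,0,0,0,0,0,1],[0,0,0,0,0,0,1],[0,0,0,0,0,0,1],[0,0,0,0,0,0,1],[0,0,0,0,0,0,1]]'; python3 - <<'E'
from m import *
fs["top"]=grab_frame("top");fs["scene"]=grab_frame("scene")
for n in fs:
  rep(n+"cradle",sel(n,(590,680,-210,-90),(15,60),(3,18,120,200)))
  rep(n+"blue",sel(n,(580,690,-220,-80),(45,64),(105,125,150,255)))
E
python3 -m inch '[[0,0,0,0,-0.4,0,1],[0,0,0,0,-0.4,0,1],[0,0,0,0,-0.6,0,1],[0,0,0,0,-0.8,0,1],[0,0,0,0,-0.5,0,1],[0,0,0,0,-0.2,-1,0.3],[0,0,0,0,0,-1,0.3],[0,0,0,0,0,-1,0.3]]' && python3 -m inch '[[0,0,0,0,0,-1,0.3],[0,0,0,0,0,-1,0.3],[0,0,0,0,0,0,0.3]]'
python3 - <<'E'
from h import *
plan(575,-150,210,-0.036)
E
```

```text
clock: 11.17
eef_pos: [442.7, -344.5, 88.9]
tcp_rot: [-3.138, 0.002, -0.091]
contact_force: [2.9, 15.1, 3.1]
opening: -0.0
grasp_force: 7.4
scenecradle 30 med [ 658.3 -158.9   41.6] lo [ 630. -163.   33.] hi [ 664. -151.   45.] rect [ 647.4 -155.9] [12.1 33.6] 84.7
sceneblue 116 med [ 625.1 -180.5   53. ] lo [ 619. -206.   45.] hi [690. -99.  59.] rect [ 654. -153.] [113.4  71.6] 89.9
topcradle 35 med [ 631.4 -149.6   41.1] lo [ 623. -158.   33.] hi [ 664. -141.   49.] rect [ 643.4 -150.1] [16.8 41.3] 84.9
topblue 74 med [ 647.4 -181.9   53.9] lo [ 613. -203.   47.] hi [688. -98.  62.] rect [ 650.7 -150.5] [107.1  73. ] 87.9
clock: 11.93
eef_pos: [449.3, -273.9, 164.9]
tcp_rot: [3.142, 0.001, -0.089]
contact_force: [1.6, 0.3, -0.1]
opening: 0.416
grasp_force: 0.0
clock: 12.18
eef_pos: [452.0, -276.1, 219.2]
tcp_rot: [3.138, -0.007, -0.09]
contact_force: [-0.1, -0.5, 1.2]
opening: 0.703
grasp_force: 0.0
at [ 452.  -276.1  219.2] [ 3.138 -0.007 -0.09 ] | rz -0.0172 shift/25 (after turn): [ 4.74 -5.22  0.37]
```

```bash
python3 -m inch '[[0,0,-0.017,1,-0.9,0,0.45],[0,0,0,1,-0.9,0,0.45],[0,0,0,1,-0.9,0,0.45],[0,0,0,1,-0.9,0,0.45],[0,0,0,1,-0.9,0,0.45],[0,0,0,1,-0.7,0,0.45],[0,0,0,0,0,0,0.45],[0,0,0,0,0,0,0.45]]'; cat > v.py <<'E'
from h import *
def look(name,box,zr=(28,60)):
    f=grab_frame("wrist"); P=cloud(f); H=cv2.cvtColor(f["pixels"],cv2.COLOR_RGB2HSV)
    b=(P[...,0]>box[0])&(P[...,0]<box[1])&(P[...,1]>box[2])&(P[...,1]<box[3])&(P[...,2]>zr[0])&(P[...,2]<zr[1])
    nb=b&~((H[...,0]>95)&(H[...,0]<130)&(H[...,1]>90))&(H[...,2]>40)
    am=b&(H[...,0]<20)&(H[...,1]>110)
    for l,m in(("nonblue",nb),("amber",am)):
        q=P[m]
        if len(q)>20: print(l,len(q),np.median(q,0).round(1),np.percentile(q,2,0).round(1),np.percentile(q,98,0).round(1),"rect",np.round(np.concatenate([np.r_[a] for a in cv2.minAreaRect(q[:,:2].astype(np.float32))]),1))
    return f,P
E
python3 - <<'E'
from v import *
f,P=look("a",(590,710,-185,-120)); save(f,"w5.png"); plan(645,-150,120,-0.036)
H=f["pixels"].max(-1)
q=P[(P[...,2]>130)&(P[...,2]<400)&(H<110)]; print("gripper low",np.percentile(q[:,2],[0,1,3]))
E
```

```text
clock: 12.85
eef_pos: [605.9, -150.8, 213.4]
tcp_rot: [3.141, 0.001, -0.035]
contact_force: [-0.6, 0.4, 0.5]
opening: 0.549
grasp_force: 0.0
nonblue 903 [ 650.6 -150.3   40.2] [ 619.  -160.3   34.4] [ 676.8 -139.3   43.2] rect [ 654.4 -150.2   47.9   71.9   88. ]
amber 348 [ 656.1 -150.6   40. ] [ 627.  -160.3   35. ] [ 667.3 -141.4   42.9] rect [ 646.8 -150.6   19.3   41.3   87.8]
at [ 604.9 -151.6  213.4] [ 3.141e+00  1.000e-03 -3.600e-02] | rz 0.0001 shift/25 (after turn): [ 1.6  -0.12  3.74]
gripper low [130.0059839 133.7948968 141.4388714]
```

View pics/w5.png

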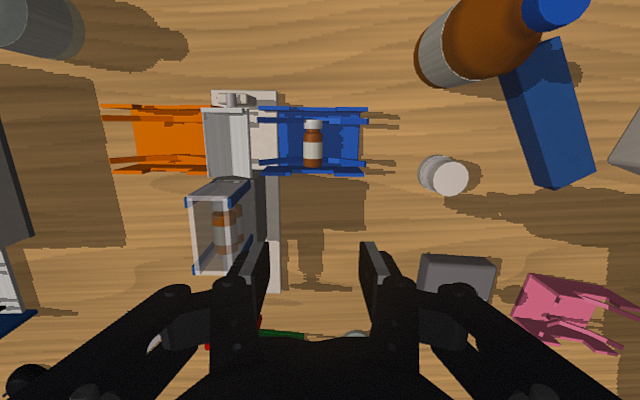

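The vial lies in the blue cradle at (313,145), centre about (651,-150), top at z≈43. The magazine is at (222,228) and the chute at (228,140). Checking how much room the gripper's elbows have next to them.

```bash
python3 - <<'E'
from h import *
f=grab_frame("wrist"); P=cloud(f); s=r.sense(); p=np.array(s["eef_pos"]); yw=-.035
H=f["pixels"].max(-1)
d=P-p; c,n=np.cos(yw),np.sin(yw)
X=c*d[...,0]+n*d[...,1]; Y=-n*d[...,0]+c*d[...,1]; Z=d[...,2]
m=(f["z_map"]>0)&(f["z_map"]<230)&(H<120)&(Z>0)
for a in range(0,130,10):
    k=m&(Z>=a)&(Z<a+10)
    if k.sum()>5: print("above eef",a,k.sum(),"Y",np.percentile(Y[k],[1,99]).round(),"X",np.percentile(X[k],[1,99]).round())
print(Z[m&(Z>5)].min(), s["opening"])
E
```

```text
above eef 10 213 Y [-33.  31.] X [-9. 13.]
above eef 20 736 Y [-36.  38.] X [-9. 13.]
above eef 30 895 Y [-36.  38.] X [-9. 13.]
above eef 40 960 Y [-35.  37.] X [-9. 13.]
above eef 50 1463 Y [-48.  51.] X [-7. 16.]
above eef 60 6174 Y [-54.  56.] X [-9. 16.]
above eef 70 5105 Y [-57.  59.] X [-10.  19.]
above eef 80 9066 Y [-59.  61.] X [-9. 20.]
above eef 90 12636 Y [-62.  64.] X [-0. 20.]
above eef 100 8848 Y [-63.  65.] X [12. 22.]
above eef 110 697 Y [-19.  21.] X [21. 23.]
12.556531736214453 0.5501157963661548
```

```bash
python3 -m inch '[[0,0,0,0.9,0,0.3,0.6],[0,0,0,0.86,0.05,1,0.6],[0,0,0,0,0,1,0.6],[0,0,0,0,0,1,0.6],[0,0,0,0,0,1,0.6],[0,0,0,0,0,1,0.6],[0,0,0,0,0,0.4,0.6],[0,0,0,0,0,0,0.6]]'; python3 - <<'E'
from h import *
f=grab_frame("wrist"); P=cloud(f); s=r.sense(); p=np.array(s["eef_pos"]); yw=-.035
H=f["pixels"].max(-1); d=P-p; c,n=np.cos(yw),np.sin(yw)
X=c*d[...,0]+n*d[...,1]; Y=-n*d[...,0]+c*d[...,1]; Z=d[...,2]
m=(f["z_map"]>0)&(f["z_map"]<230)&(H<120)&(Z>5)
for a in(10,20,40,80,90,100):
    k=m&(Z>=a)&(Z<a+10)&(abs(Y)<75)
    print(a,k.sum(),"Y",np.percentile(Y[k],[1,99]).round(),"X",np.percentile(X[k],[1,99]).round())
k=(abs(P[...,0]-640)<40)&(P[...,2]>86)&(P[...,2]<100)&(P[...,1]>-100)&(P[...,1]<-40); print("chute",k.sum(),np.percentile(P[k],[2,98],axis=0).round())
H=cv2.cvtColor(f["pixels"],cv2.COLOR_RGB2HSV)
k=(P[...,2]>34)&(P[...,2]<46)&(abs(P[...,1]+150)<20)&(abs(P[...,0]-650)<40)&~((H[...,0]>95)&(H[...,0]<130)&(H[...,1]>90))&(H[...,2]>40)
q=P[k];print("vial",len(q),np.percentile(q,[2,50,98],axis=0).round(1).tolist())
plan(649,-151.3,8,-.036); save(f,"w6.png")
E
```

```text
clock: 13.62
eef_pos: [646.6, -155.5, 69.2]
tcp_rot: [-3.141, 0.005, -0.039]
contact_force: [-0.8, -0.1, 0.4]
opening: 0.399
grasp_force: 0.0
10 1104 Y [-27.  74.] X [-79.  39.]
20 945 Y [-30.  74.] X [-73.  39.]
40 1184 Y [-25.  70.] X [-59.  12.]
80 10716 Y [-58.  58.] X [-10.  18.]
90 12679 Y [-62.  63.] X [ 3. 18.]
100 7407 Y [-63.  64.] X [10. 21.]
chute 2596 [[622. -93.  86.]
 [679. -50.  97.]]
vial 2221 [[627.2, -160.3, 34.4], [652.9, -150.6, 40.3], [677.5, -140.1, 42.8]]
at [ 648.  -155.6   71.2] [-3.141e+00  2.000e-03 -3.800e-02] | rz -0.0008 shift/25 (after turn): [ 0.03 -0.17  2.53]
```

View pics/w6.png

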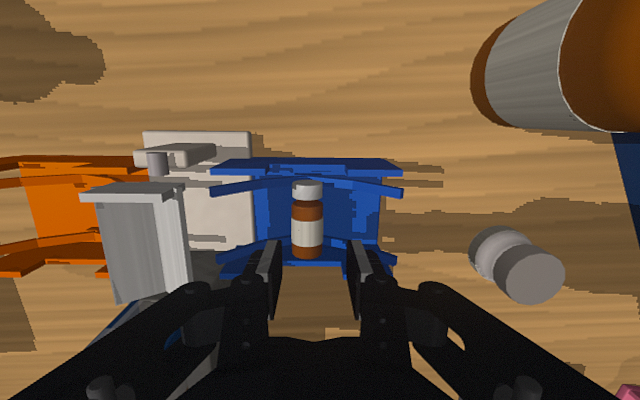

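The vial is at (307,225) between the fingers at (268,280) and (355,280). At grasp height the left elbow would come within about a millimetre of the chute lip at (185,270). I'll roll the hand 10° about the vial's axis, leaning it away from the chute; that doesn't affect a cylinder grasp.

```bash
python3 -m inch '[[0.028,0,0,0,0,0,0.6],[0.028,0,0,0,0,0,0.6],[0,0,0,0,0,0,0.6]]'; cat > tip.py <<'E'
from h import *
def tips():
    f=grab_frame("wrist"); P=cloud(f); s=r.sense(); p=np.array(s["eef_pos"])
    from scipy.spatial.transform import Rotation as R
    T=R.from_euler("xyz",s["tcp_rot"]).as_matrix(); L=(P-p)@T
    m=(f["z_map"]>0)&(f["z_map"]<260)&(f["pixels"].max(-1)<130)&(L[...,2]>-45)&(L[...,2]<0)&(abs(L[...,1])<45)&(abs(L[...,0])<16)
    for sd in(-1,1):
        k=m&(sd*L[...,1]>3); q=L[k]; print("finger",sd,k.sum(),"tool lo/hi",np.percentile(q,[2,98],axis=0).round(1).tolist(),"world med",np.median(P[k],0).round(1))
    return f,P,T,p
def tool(T,p,t): print("tool shift/25 to",t,np.round((np.array(t)-p)@T/25,2))
E
python3 - <<'E'
from tip import *
f,P,T,p=tips(); print(p.round(1),np.round(r.sense()["tcp_rot"],3),f["cam_to_world"][:3,3])
tool(T,p,[649,-151.3,8])
E
```

```text
clock: 13.92
eef_pos: [650.5, -157.7, 74.0]
tcp_rot: [-2.963, -0.004, -0.04]
contact_force: [0.6, -0.9, -1.0]
opening: 0.396
grasp_force: 0.0
finger -1 1049 tool lo/hi [[-8.1, -30.3, -44.3], [13.0, -17.0, -15.1]] world med [ 659.6 -143.8  109.2]
finger 1 1050 tool lo/hi [[-8.0, 16.9, -44.3], [13.0, 30.1, -15.6]] world med [ 657.6 -182.6  101.5]
[ 650.1 -157.5   73.6] [-2.967e+00 -2.000e-03 -4.100e-02] [ 719.67282474 -187.57226269  225.36779107]
tool shift/25 to [649, -151.3, 8] [-0.06  0.21  2.63]
```

```bash
python3 -m inch '[[0,0,0,-0.05,0,0.7,0.6],[0,0,0,0,0,0.7,0.6],[0,0,0,0,0,0.6,0.6],[0,0,0,0,0,0.2,0.6],[0,0,0,0,0,0,0.6]]';  python3 - <<'E'
from tip import *
f,P,T,p=tips(); tool(T,p,[649,-145.5,4.4])
H=cv2.cvtColor(f["pixels"],cv2.COLOR_RGB2HSV)
k=(P[...,2]>34)&(P[...,2]<46)&(abs(P[...,1]+150)<20)&(abs(P[...,0]-650)<40)&~((H[...,0]>95)&(H[...,0]<130)&(H[...,1]>90))&(H[...,2]>40)
q=P[k];print("vial",len(q),np.percentile(q,[2,50,98],axis=0).round(1).tolist()); print(((q-p)@T).mean(0))
E
```

```text
clock: 14.38
eef_pos: [647.7, -144.5, 16.7]
tcp_rot: [-2.966, 0.002, -0.036]
contact_force: [0.5, -0.1, 0.2]
opening: 0.405
grasp_force: 0.0
finger -1 1873 tool lo/hi [[-15.2, -30.2, -44.0], [15.2, -3.2, -5.4]] world med [ 656.4 -133.1   41.9]
finger 1 2399 tool lo/hi [[-14.8, 3.3, -43.8], [15.3, 29.1, -11.1]] world med [ 654.4 -161.    40.3]
tool shift/25 to [649, -145.5, 4.4] [0.03 0.11 0.52]
vial 3951 [[627.5, -161.0, 34.6], [654.1, -151.8, 40.3], [677.6, -140.7, 42.9]]
[  5.49889795   2.54696379 -22.86205585]
```

```bash
python3 -m inch '[[0,0,0,0.08,0.1,0.25,0.6],[0,0,0,0,0,0.2,0.6],[0,0,0,0,0,0,0.6],[0,0,0,0,0,0,1],[0,0,0,0,0,0,1],[0,0,0,0,0,0,1],[0,0,0,0,0,0,1]]' 25 && python3 -m inch '[[0,0,0,0,0,0,1],[0,0,0,0,0,0,1]]'
```

```text
clock: 15.02
eef_pos: [650.6, -146.0, 6.4]
tcp_rot: [-2.966, -0.0, -0.037]
contact_force: [-0.0, 0.5, -0.1]
opening: 0.246
grasp_force: 24.8
clock: 15.18
eef_pos: [650.5, -146.0, 6.2]
tcp_rot: [-2.966, -0.0, -0.037]
contact_force: [0.1, -0.0, -0.1]
opening: 0.248
grasp_force: 24.8
```

```bash
python3 -m inch '[[0,0,0,0,0,-0.5,1],[0,0,0,0,0,-0.8,1],[0,0,0,0,0,-1,1],[0,0,0,0,0,-1,1],[0,0,0,0,0,-1,1],[0,0,0,0,0,-1,1],[-0.028,0,0,0,0,-1,1],[-0.028,0,0,0,0,-1,1]]' && python3 -m inch '[[0,0,0,0,0,-1,1],[0,0,0,0,0,0,1],[0,0,0,0,0,0,1]]';  python3 - <<'E'
from v import *
plan(470,312,205,-0.03)
for n in("top","scene"):
    from m import fs,sel,rep
    fs[n]=grab_frame(n); rep(n+"front",sel(n,(380,460,230,390),(40,70),(105,125,120,255))); rep(n+"panelall",sel(n,(380,460,230,390),(15,70),(105,125,120,255)))
E
```

```text
clock: 15.85
eef_pos: [649.2, -178.1, 188.5]
tcp_rot: [3.137, -0.002, -0.041]
contact_force: [1.1, 0.1, -1.2]
opening: 0.247
grasp_force: 24.8
clock: 16.1
eef_pos: [650.3, -175.7, 213.9]
tcp_rot: [3.141, -0.004, -0.037]
contact_force: [0.2, 0.3, -1.1]
opening: 0.245
grasp_force: 24.9
at [ 650.3 -175.7  213.9] [ 3.141 -0.004 -0.037] | rz -0.0022 shift/25 (after turn): [ -7.79 -19.28   0.36]
topfront 60 med [423.3 307.3  62. ] lo [420. 255.  45.] hi [426. 368.  70.] rect [423.  313.3] [119.4   4.8] 88.8
toppanelall 61 med [423.4 306.4  61.9] lo [420. 255.  41.] hi [426. 368.  70.] rect [423.  313.3] [119.4   4.9] 88.8
scenefront 93 med [431.9 311.2  52. ] lo [428. 264.  40.] hi [435. 357.  64.] rect [431.1 306.8] [102.9   8. ] 89.4
scenepanelall 163 med [431.7 306.4  43.1] lo [428. 258.  24.] hi [441. 358.  63.] rect [435.3 304.9] [106.4  15.9] 88.0
```

```bash
python3 -m inch '[[0,0,0,-0.5,-1,0,1],[0,0,0,-0.5,-1,0,1],[0,0,0,-0.5,-1,0,1],[0,0,0,-0.5,-1,0,1],[0,0,0,-0.5,-1,0,1],[0,0,0,-0.5,-1,0,1],[0,0,0,-0.5,-1,0,1],[0,0,0,-0.5,-1,0,1]]' && python3 -m inch '[[0,0,0,-0.5,-1,0,1],[0,0,0,-0.5,-1,0,1],[0,0,0,-0.5,-1,0,1],[0,0,0,-0.5,-1,0,1],[0,0,0,-0.5,-1,0,1],[0,0,0,-0.5,-1,0,1],[0,0,0,-0.5,-1,0,1],[0,0,0,-0.5,-1,0,1]]' && python3 -m inch '[[0,0,0,-0.5,-1,0,1],[0,0,0,-0.5,-1,0,1],[0,0,-0.004,-0.5,-1,0,1],[0,0,-0.003,-0.3,-0.3,0,1],[0,0,0,0,0,0,1],[0,0,0,0,0,0,1],[0,0,0,0,0,0,1]]'
python3 - <<'E'
from v import *
f=grab_frame("wrist"); save(f,"w7.png"); P=cloud(f); H=cv2.cvtColor(f["pixels"],cv2.COLOR_RGB2HSV)
b=(P[...,0]>415)&(P[...,0]<530)&(P[...,1]>240)&(P[...,1]<385)
def R(l,m):
    q=P[m]; print(l,len(q),np.percentile(q,[2,50,98],axis=0).round(1).tolist(),cv2.minAreaRect(q[:,:2].astype(np.float32))[::2] if len(q)>4 else "")
R("black",b&(H[...,2]<70)&(P[...,2]>16)&(P[...,2]<45))
R("blackhigh",b&(H[...,2]<70)&(P[...,2]>26)&(P[...,2]<45))
R("blue",b&(H[...,0]>100)&(H[...,0]<130)&(H[...,1]>110)&(P[...,2]>55)&(P[...,2]<68))
R("white",b&(H[...,2]>120)&(H[...,1]<60)&(P[...,2]>5)&(P[...,2]<22))
# held vial
T=r.sense(); p=np.array(T["eef_pos"]); 
m=(np.linalg.norm(P-p-[0,0,28],axis=-1)<40)&(P[...,2]>p[2]+5)&(H[...,2]>60)
q=P[m]-p; print("near vial",len(q),np.percentile(q,[2,50,98],axis=0).round(1).tolist()); print(p,T["tcp_rot"])
E
```

```text
clock: 16.87
eef_pos: [555.2, 28.5, 209.6]
tcp_rot: [3.142, 0.003, -0.038]
contact_force: [1.2, -0.7, 0.2]
opening: 0.246
grasp_force: 24.9
clock: 17.53
eef_pos: [463.0, 231.8, 209.8]
tcp_rot: [3.14, 0.002, -0.038]
contact_force: [1.5, 0.3, -0.4]
opening: 0.246
grasp_force: 24.9
clock: 18.12
eef_pos: [422.6, 314.3, 210.5]
tcp_rot: [3.141, 0.001, -0.016]
contact_force: [0.3, -0.6, -0.6]
opening: 0.246
grasp_force: 24.9
black 1481 [[429.7, 265.2, 17.1], [451.9, 316.0, 30.7], [510.8, 369.2, 41.7]] ((470.6620788574219, 315.5498962402344), 88.67996978759766)
blackhigh 1064 [[429.7, 265.0, 26.4], [451.5, 314.0, 34.7], [511.0, 367.8, 41.9]] ((470.68865966796875, 315.5083923339844), 88.85115814208984)
blue 765 [[424.2, 258.8, 56.8], [428.1, 318.3, 60.5], [431.6, 374.5, 62.2]] ((427.82635498046875, 316.61517333984375), 88.95845031738281)
white 5500 [[432.7, 268.6, 12.5], [482.3, 318.5, 14.1], [527.7, 363.0, 15.6]] ((480.4102783203125, 315.3861083984375), 88.97721099853516)
near vial 5376 [[-22.3, -14.9, 20.1], [8.9, 0.6, 34.4], [27.4, 15.9, 48.1]]
[422.78931465 314.29580291 210.71754576] [ 3.14080408e+00  5.02068833e-04 -1.66277730e-02]
```

View pics/w7.png

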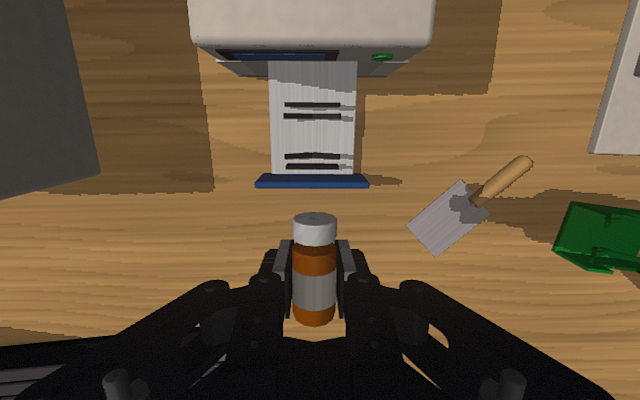

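The saddle's bars show at rows 104, 116, 156 and 166, columns 285-341. The blue panel is at (312,182). The vial is held squarely at (314,270). Fixing the saddle centre.

```bash
python3 - <<'E'
from tip import *
f=grab_frame("wrist"); P=cloud(f); V=f["pixels"].max(-1)
m=np.zeros_like(V,bool); m[96:172,275:350]=True; m&=(V<75)
n,lab,st,ce=cv2.connectedComponentsWithStats(m.astype(np.uint8))
for i in range(1,n):
    if st[i,4]>30:
        q=P[lab==i]; print(st[i],"x",np.percentile(q[:,0],[5,50,95]).round(1),"y",np.percentile(q[:,1],[2,98]).round(1),"z",np.percentile(q[:,2],[5,95]).round(1))
s=r.sense(); plan(475,315.4,8,-0.017)
E
```

```text
[285 103  55   5 266] x [507.5 509.2 511.4] y [287.1 342.6] z [19.5 37.4]
[284 114  57   6 290] x [495.5 498.  500.4] y [285.7 344.5] z [20.6 33.7]
[285 153  55   7 293] x [451.6 454.4 456.9] y [286.5 345.2] z [20.4 33.3]
[286 164  53   6 269] x [441.2 443.3 444.3] y [287.7 344.6] z [19.6 37.1]
at [422.9 314.4 210.9] [ 3.141  0.    -0.017] | rz 0.0 shift/25 (after turn): [ 2.08 -0.08  8.12]
```

```bash
python3 -m inch '[[0,0,0,1,-0.03,0,1],[0,0,0,1,0,0.5,1],[0,0,0,0.06,0,1,1],[0,0,0,0,0,1,1],[0,0,0,0,0,1,1],[0,0,0,0,0,1,1],[0,0,0,0,0,1,1],[0,0,0,0,0,0.5,1]]' && python3 -m inch '[[0,0,0,0,0,0,1],[0,0,0,0,0,0,1]]';  python3 - <<'E'
from tip import *
f=grab_frame("wrist"); P=cloud(f); V=f["pixels"].max(-1); H=cv2.cvtColor(f["pixels"],cv2.COLOR_RGB2HSV)
s=r.sense(); p=np.array(s["eef_pos"]); d=P-p
m=(abs(d[...,1])<12)&(d[...,0]>-30)&(d[...,0]<35)&(d[...,2]>28)&(d[...,2]<42)&(V>70)
q=d[m]; print("vial rel",np.percentile(q,[1,50,99],axis=0).round(1).tolist())
b=(V<75)&(P[...,2]>24)&(P[...,2]<42)&(P[...,0]>485)&(P[...,0]<520)&(abs(P[...,1]-315)<40); q=P[b]; print("far bars",len(q),np.percentile(q,[1,50,99],axis=0).round(1).tolist())
plan(474.3,315,8,-0.017); print(s["contact_force"])
E
```

```text
clock: 18.88
eef_pos: [473.1, 313.6, 58.4]
tcp_rot: [3.14, 0.003, -0.017]
contact_force: [-0.8, 0.3, -0.1]
opening: 0.25
grasp_force: 24.9
clock: 19.05
eef_pos: [474.2, 314.9, 61.1]
tcp_rot: [3.141, 0.001, -0.016]
contact_force: [0.3, 0.3, -1.2]
opening: 0.25
grasp_force: 24.9
vial rel [[-23.6, -9.8, 28.7], [2.5, 0.3, 34.1], [27.0, 9.6, 36.5]]
far bars 1515 [[495.2, 285.2, 24.2], [508.8, 314.5, 32.5], [512.5, 344.9, 37.3]]
at [474.7 315.5  62. ] [-3.141e+00 -1.000e-03 -1.600e-02] | rz 0.0003 shift/25 (after turn): [-0.02  0.02  2.16]
[-0.12997584  0.59351227  0.17487994]
```

```bash
python3 -m inch '[[0,0,0,0,0,0.6,1],[0,0,0,0,0,0.6,1],[0,0,0,0,0,0.5,1],[0,0,0,0,0,0.3,1],[0,0,0,0,0,0.1,1],[0,0,0,0,0,0.06,1],[0,0,0,0,0,0,1],[0,0,0,0,0,0,1]]'
```

```text
clock: 19.77
eef_pos: [474.3, 315.8, 7.7]
tcp_rot: [-3.141, -0.001, -0.015]
contact_force: [-0.2, -0.1, -0.2]
opening: 0.25
grasp_force: 24.9
```

```bash
python3 -m inch '[[0,0,0,0,0,0.03,0.7],[0,0,0,0,0,0,0.65],[0,0,0,0,0,0,0.55],[0,0,0,0,0,0,0.55],[0,0,0,0,0,0,0.55],[0,0,0,0,0,-0.3,0.55],[0,0,0,0,0,-0.6,0.55],[0,0,0,0,0,-1,0.55]]' && python3 -m inch '[[0,0,0,0,0,-1,0.55],[0,0,0,0,0,-1,0.55],[0,0,0,-1,0,-1,1],[0,0,0,-1,0,-1,1],[0,0,0,-1,0,0,1],[0,0,0,-1,0,0,1],[0,0,0,0,0,0,1],[0,0,0,0,0,0,1]]'; python3 - <<'E'
from tip import *
f=grab_frame("wrist"); P=cloud(f); V=f["pixels"].max(-1); H=cv2.cvtColor(f["pixels"],cv2.COLOR_RGB2HSV)
b=(P[...,0]>440)&(P[...,0]<515)&(abs(P[...,1]-315)<30)&(P[...,2]>30)&(P[...,2]<60)&(V>70)
q=P[b]; print(len(q),np.percentile(q,[2,50,98],axis=0).round(1).tolist())
m=(H[...,0]>100)&(H[...,0]<130)&(H[...,1]>110)&(P[...,2]>40)&(P[...,2]<68)&(P[...,0]<460)&(abs(P[...,1]-315)<70); q=P[m]; print("panel",np.percentile(q,[2,50,98],axis=0).round(1).tolist())
save(f,"w8.png",(170,0,470,300),1.6); plan(390,315.4,30,-0.017)
E
```

```text
clock: 20.43
eef_pos: [472.5, 314.5, 52.9]
tcp_rot: [3.139, 0.003, -0.015]
contact_force: [-0.2, -0.4, 1.0]
opening: 0.452
grasp_force: 0.0
clock: 21.1
eef_pos: [373.2, 317.1, 154.6]
tcp_rot: [-3.141, -0.001, -0.014]
contact_force: [-0.6, 0.4, 0.1]
opening: -0.003
grasp_force: 0.0
1531 [[450.3, 305.4, 33.5], [475.6, 316.6, 41.3], [501.4, 326.8, 44.1]]
panel [[423.7, 259.1, 45.0], [427.8, 315.6, 60.6], [431.4, 374.5, 62.3]]
at [374.2 317.3 154.5] [-3.141e+00 -1.000e-03 -1.400e-02] | rz 0.0008 shift/25 (after turn): [0.63 0.07 4.98]
```

View pics/w8.png

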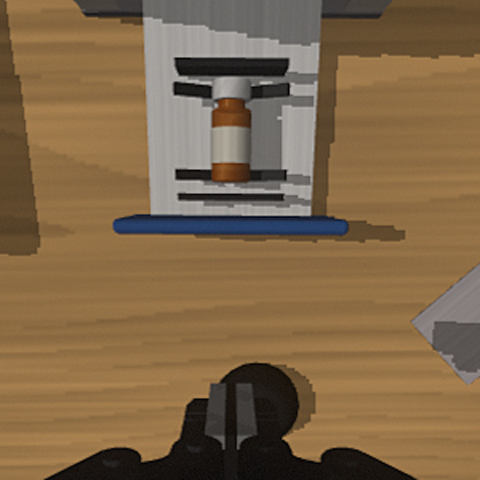

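The vial lies in the saddle at crop (231,140), between the end bars and level (top at z≈44). The mouse is below the fingers at (260,400). The hand has to lean back about 40° for the push so that its body clears the reader face.

```bash
python3 -m inch '[[0,0.037,0,0,0,0,1],[0,0.037,0,0,0,0,1],[0,0.037,0,0,0,0,1],[0,0.037,0,0,0,0,1],[0,0.037,0,0,0,0,1],[0,0.037,0,0,0,0,1],[0,0,0,0,0,0,1],[0,0,0,0,0,0,1]]'; python3 - <<'E'
from tip import *
f,P,T,p=tips(); print(p.round(1),r.sense()["tcp_rot"].round(3))
g=grab_frame("scene")
from m import fs,sel,rep
fs["top"]=grab_frame("top"); rep("mouse",sel("top",(270,420,240,390),(8,40),(0,180,0,70)))
tool(T,p,[398,315.4,34]); tool(T,p,[398,315.4,154])
E
```

```text
clock: 21.82
eef_pos: [404.8, 296.0, 197.3]
tcp_rot: [3.137, -0.55, 0.031]
contact_force: [0.6, -0.7, 0.2]
opening: 0.0
grasp_force: 0.0
finger -1 564 tool lo/hi [[7.4, -13.7, -43.5], [12.4, -3.1, -17.1]] world med [396.  304.1 228.4]
finger 1 521 tool lo/hi [[7.5, 3.3, -43.6], [12.4, 13.0, -17.2]] world med [396.5 288.  228.3]
[404.6 296.  196.8] [ 3.137 -0.549  0.03 ]
mouse 256 med [298.  294.9  25.5] lo [274. 271.  13.] hi [324. 322.  35.] rect [346.1 293.7] [ 56.9 151. ] 83.5
tool shift/25 to [398, 315.4, 34] [-3.6  -0.81  5.42]
tool shift/25 to [398, 315.4, 154] [-1.1  -0.79  1.33]
```

```bash
python3 - <<'E'
from h import *
s=r.sense(); print(s["qpos"].round(3), s["qvel"].round(3))
E
python3 -m inch '[[0,0,0,0,0,0,1],[0,0,0,0,0,0,1]]'
```

```text
[ 0.923  0.044  2.226 -0.742  0.65   3.016] [ 0.004  0.003  0.005 -0.004 -0.    -0.001]
clock: 22.13
eef_pos: [404.1, 295.7, 196.0]
tcp_rot: [3.134, -0.548, 0.033]
contact_force: [-0.7, 0.2, 0.2]
opening: 0.003
grasp_force: 0.0
```

Joint 6 has hit its limit at this yaw. I'll level the hand, give it a half turn (the grip is empty), then lean it back again.

```bash
python3 -m inch '[[0,-0.035,0,0,0,0,1],[0,-0.035,0,0,0,0,1],[0,-0.035,0,0,0,0,1],[0,-0.035,0,0,0,0,1],[0,-0.035,0,0,0,0,1],[0,0,-0.038,0,0,0,1],[0,0,-0.038,0,0,0,1],[0,0,-0.038,0,0,0,1]]' && python3 -m inch '[[0,0,-0.038,0,0,0,1],[0,0,-0.038,0,0,0,1],[0,0,-0.038,0,0,0,1],[0,0,-0.038,0,0,0,1],[0,0,-0.038,0,0,0,1],[0,0,-0.038,0,0,0,1],[0,0,-0.038,0,0,0,1],[0,0,-0.038,0,0,0,1]]' && python3 -m inch '[[0,0,-0.038,0,0,0,1],[0,0,-0.038,0,0,0,1],[0,0,-0.038,0,0,0,1],[0,0,-0.038,0,0,0,1],[0,0,-0.038,0,0,0,1],[0,0,-0.038,0,0,0,1],[0,0,-0.038,0,0,0,1],[0,0,-0.038,0,0,0,1]]' && python3 -m inch '[[0,0,-0.038,0,0,0,1],[0,0,-0.038,0,0,0,1],[0,0,-0.038,0,0,0,1],[0,0,-0.038,0,0,0,1],[0,0,-0.038,0,0,0,1],[0,0,-0.038,0,0,0,1],[0,0,-0.036,0,0,0,1],[0,0,0,0,0,0,1]]'; python3 -c "
from h import *
print(r.sense()['qpos'].round(3))"
```

```text
clock: 22.8
eef_pos: [405.1, 293.5, 195.2]
tcp_rot: [3.112, -0.042, 0.389]
contact_force: [0.9, 0.2, -0.0]
opening: -0.003
grasp_force: 0.0
clock: 23.47
eef_pos: [404.5, 293.8, 195.4]
tcp_rot: [3.09, -0.0, 1.344]
contact_force: [-0.5, -0.9, 0.0]
opening: -0.001
grasp_force: 0.0
clock: 24.13
eef_pos: [404.5, 293.7, 195.4]
tcp_rot: [3.112, 0.042, 2.299]
contact_force: [0.2, -0.2, 0.3]
opening: 0.0
grasp_force: 0.0
clock: 24.8
eef_pos: [404.5, 293.7, 195.4]
tcp_rot: [-3.131, 0.05, 3.128]
contact_force: [0.5, -0.0, -0.1]
opening: 0.0
grasp_force: 0.0
[ 0.653  0.167  1.945 -0.047  0.997 -0.88 ]
```

```bash
python3 -m inch '[[0,-0.037,0,0,0,0,1],[0,-0.037,0,0,0,0,1],[0,-0.037,0,0,0,0,1],[0,-0.037,0,0,0,0,1],[0,-0.037,0,0,0,0,1],[0,-0.037,0,0,0,0,1],[0,0,0,0,0,0,1],[0,0,0,0,0,0,1]]'; cat >> tip.py <<'E'
def st():
    from scipy.spatial.transform import Rotation as R
    s=r.sense(); p=np.array(s["eef_pos"]); T=R.from_euler("xyz",s["tcp_rot"]).as_matrix()
    print("eef",p.round(1),"T",T.round(2).tolist(),"q",s["qpos"].round(2)); return T,p
E
python3 - <<'E'
from tip import *
T,p=st(); print("tip corner",(p+T@[-11,0,-14]).round(1),(p+T@[11,0,-14]).round(1))
tool(T,p,[398,315.4,p[2]]); tool(T,p,[398,315.4,34])
E
```

```text
clock: 25.47
eef_pos: [404.1, 289.4, 193.3]
tcp_rot: [-3.111, 0.628, 3.132]
contact_force: [-0.8, 0.2, 1.2]
opening: 0.0
grasp_force: 0.0
eef [404.1 289.4 193.3] T [[-0.81, 0.03, 0.59], [0.01, 1.0, -0.04], [-0.59, -0.02, -0.81]] q [ 0.99  0.07  2.25 -0.92  0.7   0.13]
tip corner [404.8 289.8 211. ] [387.  290.  198.1]
tool shift/25 to [398, 315.4, np.float64(193.25534863418952)] [ 0.21  1.03 -0.18]
tool shift/25 to [398, 315.4, 34] [3.95 1.19 4.97]
```

```bash
python3 -m inch '[[0,0,0,0,1,0,1],[0,0,0,0.79,0.04,1,1],[0,0,0,0.79,0.04,1,1],[0,0,0,0.79,0.04,1,1],[0,0,0,0.79,0.04,1,1],[0,0,0,0.79,0.03,0.97,1],[0,0,0,0,0,0,1],[0,0,0,0,0,0,1]]'; python3 - <<'E'
from tip import *
T,p=st(); print("tip corner",(p+T@[-11,0,-14]).round(1)); tool(T,p,p+np.array([25*.99985,-25*.017,0]))
s=grab_frame("scene"); P=cloud(s); m=(s["z_map"]>0)&(abs(P[...,0]-395)<35)&(abs(P[...,1]-315)<25)&(P[...,2]>20)&(P[...,2]<110)&(s["pixels"].max(-1)<110)
q=P[m]; print(len(q), np.percentile(q[:,2],[0,2,10]) if len(q) else "")
E
```

```text
clock: 26.13
eef_pos: [396.8, 324.5, 50.6]
tcp_rot: [-3.09, 0.608, 3.129]
contact_force: [0.4, -0.3, 0.2]
opening: -0.002
grasp_force: 0.0
eef [396.8 324.5  50.6] T [[-0.82, 0.04, 0.57], [0.01, 1.0, -0.06], [-0.57, -0.04, -0.82]] q [ 1.05  0.42  2.27 -1.29  0.58  0.67]
tip corner [397.8 325.2  68.4]
tool shift/25 to [421.78039413 324.07039872  50.62141883] [-0.82  0.03  0.57]
92 [25.20253844 32.07485887 58.02923911]
```

```bash
python3 -m inch '[[0,0.025,0,0,0,0,1],[0,0.02,0,0,0,0,1],[0,0,0,0,0,0,1]]'; python3 - <<'E'
from tip import *
T,p=st(); print("tip corner",(p+T@[-11,0,-14]).round(1)); tool(T,p,[400,315.4,34])
E
```

```text
clock: 26.43
eef_pos: [397.9, 325.3, 53.6]
tcp_rot: [-3.098, 0.48, 3.119]
contact_force: [0.6, 0.6, 0.4]
opening: 0.003
grasp_force: 0.0
eef [397.9 325.3  53.6] T [[-0.89, 0.04, 0.46], [0.02, 1.0, -0.05], [-0.46, -0.04, -0.89]] q [ 0.97  0.38  2.22 -0.98  0.51  0.3 ]
tip corner [401.2 325.9  71. ]
tool shift/25 to [400, 315.4, 34] [ 0.28 -0.36  0.75]
```

```bash
python3 -m inch '[[0,0,0,0.28,-0.36,0.4,1],[0,0,0,0,0,0.35,1],[0,0,0,0,0,0,1],[0,0,0,0,0,0,1]]'; python3 - <<'E'
from tip import *
T,p=st(); print("tip corner",(p+T@[-11,0,-14]).round(1)); tool(T,p,p+np.array([25*.99985,-25*.017,0]))
E
```

```text
clock: 26.77
eef_pos: [398.3, 313.7, 32.1]
tcp_rot: [-3.094, 0.483, 3.12]
contact_force: [0.3, 0.4, 0.4]
opening: 0.001
grasp_force: 0.0
eef [398.3 313.7  32.1] T [[-0.89, 0.04, 0.46], [0.02, 1.0, -0.06], [-0.46, -0.04, -0.88]] q [ 0.96  0.42  2.24 -1.1   0.48  0.41]
tip corner [401.5 314.3  49.6]
tool shift/25 to [423.27266838 313.2455051   32.06554456] [-0.89  0.03  0.46]
```

```bash
python3 -m inch '[[0,0,0,-0.3,0.01,0.155,1],[0,0,0,-0.3,0.01,0.155,1],[0,0,0,-0.2,0.01,0.1,1],[0,0,0,-0.15,0,0.08,1],[0,0,0,-0.2,0,0.1,1],[0,0,0,-0.25,0.01,0.13,1],[0,0,0,-0.3,0.01,0.155,1],[0,0,0,-0.3,0.01,0.155,1]]' && python3 -m inch '[[0,0,0,-0.3,0.01,0.155,1],[0,0,0,-0.3,0.01,0.155,1],[0,0,0,-0.3,0.01,0.155,1],[0,0,0,-0.2,0.01,0.1,1]]';  python3 - <<'E'
from tip import *
T,p=st(); c=(p+T@[-11,0,-14]).round(1); print("tip corner",c); tool(T,p,p+np.array([25*.99985,-25*.017,0]))
from m import fs,sel,rep
fs["top"]=grab_frame("top");fs["scene"]=grab_frame("scene"); rep("panel",sel("top",(410,570,230,390),(40,70),(105,125,120,255)))
rep("amber",sel("scene",(450,580,285,345),(33,48),(3,18,110,200)))
E
```

```text
clock: 27.43
eef_pos: [454.8, 312.9, 31.5]
tcp_rot: [-3.093, 0.481, 3.122]
contact_force: [-1.2, 0.3, 0.9]
opening: -0.001
grasp_force: 1.2
clock: 27.77
eef_pos: [486.1, 312.3, 31.5]
tcp_rot: [-3.093, 0.481, 3.121]
contact_force: [-1.5, 0.8, -0.1]
opening: -0.002
grasp_force: 1.1
eef [486.1 312.3  31.5] T [[-0.89, 0.04, 0.46], [0.02, 1.0, -0.06], [-0.46, -0.04, -0.89]] q [ 0.8   0.47  2.13 -1.04  0.44  0.2 ]
tip corner [489.4 312.9  49. ]
tool shift/25 to [511.0608733  311.87812154  31.54217865] [-0.89  0.03  0.46]
panel 72 med [489.2 308.1  61.8] lo [486. 254.  47.] hi [493. 370.  69.] rect [482.7 311.9] [119.2  19.5] 88.8
amber 0
```

```bash
python3 -m inch '[[0,0,0,-0.3,0.01,0.155,1],[0,0,0,-0.3,0.01,0.155,1],[0,0,0,-0.3,0.01,0.155,1],[0,0,0,-0.3,0.01,0.155,1],[0,0,0,-0.2,0.01,0.1,1],[0,0,0,0,0,0,1]]' && python3 -m inch '[[0,0,0,-0.15,0,0.08,1],[0,0,0,-0.1,0,0.05,1],[0,0,0,0,0,0,1]]' && python3 -m inch '[[0,0,0,-0.1,0,0.05,1],[0,0,0,0,0,0,1]]'
```

```text
clock: 28.37
eef_pos: [525.9, 312.5, 32.1]
tcp_rot: [-3.094, 0.482, 3.121]
contact_force: [0.2, 0.3, 0.8]
opening: 0.001
grasp_force: 0.0
clock: 28.62
eef_pos: [530.2, 312.2, 31.5]
tcp_rot: [-3.094, 0.479, 3.122]
contact_force: [-11.9, 1.2, 5.3]
opening: 0.0
grasp_force: 5.8
clock: 28.78
eef_pos: [530.6, 312.0, 30.9]
tcp_rot: [-3.094, 0.477, 3.122]
contact_force: [-29.2, 4.6, 13.8]
opening: 0.004
grasp_force: 14.6
```

```bash
python3 -m inch '[[0,0,0,0.3,0,-0.155,1],[0,0,0,0.8,0,-0.4,1],[0,0,0,0.8,0,-0.4,1],[0,0,0,0.8,0,-0.4,1],[0,0,0,0,0,-1,1],[0,0,0,0,0,-1,1],[0,0,0,0,0,-1,1],[0,0,0,0,0,-1,1]]' && python3 -m inch '[[0,0,0,0,0,-1,1],[0,0,0,0,0,-1,1],[0,0,0,0,0,0,1],[0,0,0,0,0,0,1]]';python3 - <<'E'
from m import *
fs["top"]=grab_frame("top");fs["scene"]=grab_frame("scene")
for n in fs:
    rep(n+"panel",sel(n,(410,570,230,390),(30,70),(105,125,120,255)))
    rep(n+"roof",sel(n,(500,720,200,420),(136,150)))
    rep(n+"red",sel(n,(300,700,-250,150),(60,140),(0,6,150,255)))
    rep(n+"ball",sel(n,(350,500,-390,-250),(105,140)))
a=fs["top"]["pixels"][60:300,60:480]; b=fs["scene"]["pixels"][110:300,330:520]
cv2.imwrite("pics/e9.png",np.hstack([cv2.resize(a,(500,286)),cv2.resize(b,(286,286))])[...,::-1])
E
```

```text
clock: 29.45
eef_pos: [411.9, 321.1, 120.2]
tcp_rot: [-3.093, 0.48, 3.122]
contact_force: [-0.8, 0.6, -0.4]
opening: 0.002
grasp_force: 0.0
clock: 29.78
eef_pos: [389.9, 324.8, 165.0]
tcp_rot: [-3.096, 0.483, 3.121]
contact_force: [-0.1, 0.4, 0.6]
opening: -0.001
grasp_force: 0.0
scenepanel 0
sceneroof 1642 med [638.2 293.9 144.6] lo [550. 226. 138.] hi [717. 388. 149.] rect [632.9 309.4] [175.6 175. ] 89.5
scenered 159 med [467.9 -69.9 114.9] lo [463. -87.  90.] hi [471. -45. 134.] rect [467.2 -65.7] [47.5  9.7] 86.4
sceneball 153 med [ 451.7 -338.5  123.9] lo [ 435. -349.  108.] hi [ 460. -323.  132.] rect [ 447.2 -336.2] [29.8 25.1] 40.8
toppanel 89 med [533.  309.2  61.5] lo [530. 253.  53.] hi [538. 372.  67.] rect [533.3 312.8] [120.5   6.9] 88.5
toproof 3302 med [628.5 310.  143.5] lo [542. 231. 137.] hi [717. 392. 149.] rect [629.7 312.3] [170.3 182.3] 89.3
topred 32 med [460.9 -63.8 131.8] lo [458. -83. 126.] hi [464. -40. 136.] rect [461.  -60.9] [44.5  6.1] 90.0
topball 91 med [ 440.3 -330.3  124.6] lo [ 426. -345.  115.] hi [ 455. -318.  134.] rect [ 440.5 -331.9] [29.7 28.1] 1.2
```

View pics/e9.png

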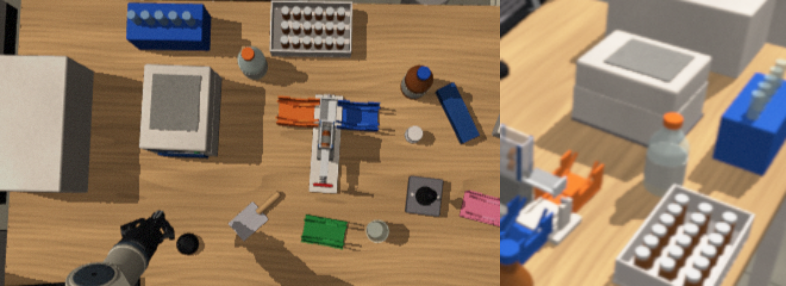

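The crop shows the carriage shut at (180,153): its panel travelled 110 mm and stopped dead at 29 N. The plunger is out, the stick is upright and the bystanders haven't moved. Handing in.

```bash
python3 -c "
from rig import r
print(r.sign_off())"
```

```text
the job is handed in; nothing more can be done
None
```

I dispensed one vial, rolled it into the blue cradle, laid it in the reader's saddle and pushed the carriage to its stop. I handed the job in at about 30 s, but sign-off gave no verdict, and I couldn't see the vial inside the reader once the carriage was shut.

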